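# Wipe the template file clean and file the drilling templates in its lever arch

## Task

File the loose drilling templates. First wipe every wood chip off the file's grey board onto the bench with the hardwood block held in the gripper (do not touch chips on the board with the fingers) and put the block back down flat on the bench; then lift the lever fully to spring the rings open, lay all the white templates flat over the two posts, in any order, with their slotted edge toward the arches, and press the lever fully down again to close the rings.

Things in the scene. Friction and masses are not known exactly. Their poses are not given: they have to be found in the camera images.
- file: Template file, fixed on the bench: a grey backing board 210 x 320 x 15 mm (file x by y by z) with a steel lever arch mechanism along its far (+x) side. Origin: centre of the board's underside, at bench height; z up. The board's top is 15 mm above the bench. Nothing fixed stands on it at file x below +45 mm. Its position and yaw (up to 0.3 rad) vary
- posts_middle (a point): Point on the board's top half-way between the two fixed upright posts (file x = +50, y = 0, 15 mm up). The posts are 6 mm thick, at file y = -60 and +60 mm from it, tops 62 mm above the bench. Axes as the file's
- arch_hinge (a point): Middle of the hinge line of the two arches (file x = +82, y = 0, 21 mm up, line along file y). The arches, 6 mm wire, stand at file y = -60 and +60 mm; closed, they rise to 72 mm above the bench and curve over onto the post tops
- lever (a joint): The lever that works the arches, rad. 0 (at most 0.08 at the start): down, level, rings closed. It turns about a level axis along file x through lever_hinge and grows as the tip is lifted; 1.5 is the stop: nearly upright, tip over the hinge. The arches swing with it, away from the posts. It stays where it is left; about 2.5 N at the tip moves it
- arch (a joint): Turn of the two arches, rad, driven by the lever only: 0 = closed on the posts, about 1.1 = fully open (swung toward file +x)
- lever_hinge (a point): Point on the lever's axis: file x = +82, y = -92 mm, 37 mm above the bench
- lever_tip (a point): Centre of the lever's black end, a round cross pin, 12 mm diameter, 16 mm long along file x, 64 mm from the hinge (lever down: file x = +82, y = -156 mm, 37 mm above the bench; 16 mm of free space under it). It can be pinched by its ends, along file x, from above; it then turns between the fingers as the lever swings
- block_centre (a point): Centre of the scraper block, a plain hardwood offcut 40 x 130 x 30 mm (x by y by z), 0.125 kg, lying flat loose on the bench beside the file, 30 mm side upright; centre 15 mm up
- template_a_centre (a point): Centre of a drilling template with a row of five round steel marks: a white plate 54 x 180 x 10 mm (x by y by z), 0.09 kg, lying flat on the bench, centre 5 mm up. Two slots, 18 mm (x) by 24 mm (y), go through it at x = +11, y = -60 and +60 mm from this point, that is near the long edge its +x axis points to. May be absent
- template_b_centre (a point): Centre of a drilling template with two large round steel marks: a white plate 54 x 180 x 10 mm (x by y by z), 0.09 kg, lying flat on the bench, centre 5 mm up. Two slots, 18 mm (x) by 24 mm (y), go through it at x = +11, y = -60 and +60 mm from this point, that is near the long edge its +x axis points to. May be absent
- template_c_centre (a point): Centre of a drilling template with four small round steel marks near the ends: a white plate 54 x 180 x 10 mm (x by y by z), 0.09 kg, lying flat on the bench, centre 5 mm up. Two slots, 18 mm (x) by 24 mm (y), go through it at x = +11, y = -60 and +60 mm from this point, that is near the long edge its +x axis points to. May be absent
- chip_a_centre (a point): Centre of a loose dark wood chip, 20 x 50 x 9 mm (x by y by z), 14 g, lying on the front part of the file's board, between file x = -80 and -35 mm (long way roughly along file y). May be absent
- chip_b_centre (a point): Centre of a loose dark wood chip, 20 x 50 x 9 mm (x by y by z), 14 g, lying on the front part of the file's board, between file x = -80 and -35 mm (long way roughly along file y). May be absent
- chip_c_centre (a point): Centre of a loose dark wood chip, 20 x 50 x 9 mm (x by y by z), 14 g, lying on the front part of the file's board, between file x = -80 and -35 mm (long way roughly along file y). May be absent
- chip_d_centre (a point): Centre of a loose dark wood chip, 20 x 50 x 9 mm (x by y by z), 14 g, lying on the front part of the file's board, between file x = -80 and -35 mm (long way roughly along file y). May be absent
Things that resemble listed ones, but are neither listed nor needed, are in the scene too. What is shaped like the part that bears chip_d_centre but orange, purple or turquoise is not meant.

How it is judged:
By the outcome, as a careful person would: the job done as asked, in the order asked, and still so for the second after the job is handed in, with the robot touching nothing.
Of chip_a, chip_b, chip_c, chip_d only 3 to 4 are there at a start; the rules pass over those that are not, and their reading is None.
Of template_a, template_b, template_c only 2 to 3 are there at a start; the rules pass over those that are not, and their reading is None.
At some moment in a run one of template_a, template_b, template_c, block may be knocked a few centimetres aside while the robot is not near it.
Once in a run the grip may slacken for a moment while it holds something.
It also fails if it takes over 208 s, if anything falls off the work surface, if the arm or the gripper's body presses on something with over 40 N, if the wrist force passes 120 N, or if a joint passes its speed limit or range.

## Robot

A 6-joint arm with a two-finger parallel gripper is mounted at the origin on a cart in front of the work surface, level with it; the furniture and walls round the work are solid. World frame = base frame: x ahead of the robot, y to its left, z up, the work surface at z = 0. Lengths are in m, angles in rad, forces in N, time in s.
With the tool pointing down it reaches from about 0.375 to 0.975 m from the base axis. Payload 3.8 kg.
Tool frame: the origin (TCP) lies on the centre line of the jaws, within the pads' length; the fingertips stand 25 mm ahead of it and the grasp point (between the pads) lies 6 mm ahead of it; z points along the fingers, y is the line along which they close (so a half turn about z gives the same grasp; the last joint's range is limited). The gripper opens to 88 mm and grips with 3 to 60 N. Pads are 18 mm wide; open, the fingers measure 123 mm over their backs; the gripper's body (75 mm by 187 mm) begins 45 mm behind the grasp point.
Start: joints at [-1.312, 0.264, 1.604, -0, 1.274, -0.037], TCP at [0.197, -0.646, 0.264] pointing down, gripper open.
Joint ranges: [-2.63, 2.63], [-0.94, 2.18], [0.31, 2.57], [-1.31, 4.45], [0, 2.66], [-2.55, 2.55]. Speed limits (rad/s): [2.57, 2.57, 3.14, 3.14, 3.14, 3.14].

## Interface

Orientations are given as a 3x3 rotation matrix whose columns are the frame's x, y, z axes.
In Python, from bench import env, read_camera gives the robot as it stands.
- The arm moves only by the shell command python3 -m jog 'ROWS' [FORCE]. ROWS is JSON, a list of rows, each an object of numbers: "fingers": the finger opening in mm, from 0 to 88.1; "tx", "ty", "tz": the shift along the tool's x, y, z in mm; "ax", "ay", "az": the turn, a rotation vector about the tool's x, y, z in degrees. In form: [{"fingers": .., "tx": .., "ty": .., "tz": .., "ax": .., "ay": .., "az": ..}, ...]. A call has 1 to 8 rows; each row shifts and turns the commanded pose from where the row before left it, along the tool's axes as they then stand; what a row does not reach is not made up. A row lasts 1/12 s, in which the tool goes at most 41.7 mm and 7.16 degrees, less where a joint would pass 70% of its speed; a pose out of reach is approached as far as the arm can. A call is refused whole if a number of a shift passes 41.7 or a number of a turn 7.16, either way. A call with a gripper value outside its range is refused whole. The fingers move at their own pace and stop on an object; FORCE is the grip in N (left out, the last holds). Time passes only in rows, so rows that do not move let the fingers close. It gives the time, the measured TCP pose, the force, the opening and the grip force at its end, in the units of the state.
- env.observe(): the state, without advancing time (a new reading comes with each control period).
- read_camera(name): name is "scene" or "top"; returns a dict with "image" (384x512x3 uint8, red, green, blue), "range_z" (384x512 float32, m along the optical axis (not along the pixel's ray), 0 where there is no reading), "K" (3x3 intrinsics, pixels), "k1" (the pictures are not rectified: a ray, as slopes to the right and down, at radius r is drawn at 1 + k1 r^2 times it, then the intrinsics apply), "R" (3x3) and "t" (3): a world point X has camera coordinates R X + t. Camera axes: x right, y down, z forward; pixel columns grow to the right and rows downward; lengths in m; the calibration is good to about 2 mm. A picture is of the moment at which its call begins.
- env.sign_off(): hands the job in; it is judged then, once.
The state is a dict: "t": time; "joint_pos": joint angles; "qvel": joint speeds; "effort": joint torques, N m; "tool_pos": TCP position; "tool_rot": TCP orientation; "force": force on the tool from outside, world axes, zero at the start; "moment": the same for the moment, N m; "gripper_width": finger opening in m; "finger_force": force on a finger pad.
Only numpy, scipy, OpenCV 4.12 (cv2) and the standard library are available. Lean on these libraries where they do the work, as an engineer would, in place of code of your own. Each camera call takes 0.05 s, during which the arm holds its last target. There are 200 camera calls.

## Working session

There is one attempt and no reset: what is moved stays moved. The work goes in short steps, Python scripts to look and compute and a shell command to move; the robot and the scene stay as the last step left them, time stands still between calls to the robot, and variables do not carry over. Pictures are saved under pics/ and viewed, at most 14 in all, crops included, and the job is handed in when it is done.

```bash
ls; mkdir -p pics; python3 - <<'E'
from bench import env, read_camera
import cv2,numpy as np
s=env.observe(); print({k:np.round(v,3).tolist() for k,v in s.items()})
for n in ["scene","top"]:
    c=read_camera(n); cv2.imwrite(f"pics/{n}0.png",cv2.resize(c["image"][:,:,::-1],(800,600),interpolation=cv2.INTER_CUBIC))
    print(n,c["K"].tolist(),c["k1"],np.round(c["R"],3).tolist(),np.round(-c["R"].T@c["t"],3))
E
```

```text
pics
{'t': 0.0, 'joint_pos': [-1.312, 0.265, 1.605, 0.0, 1.274, -0.037], 'qvel': [-0.001, 0.001, -0.001, -0.002, -0.001, -0.001], 'effort': [0.0, -50.211, -35.688, 0.073, 0.029, -0.0], 'tool_pos': [0.197, -0.645, 0.262], 'tool_rot': [[0.957, 0.292, -0.001], [0.292, -0.957, 0.002], [0.0, -0.002, -1.0]], 'force': [0.331, 0.046, -0.373], 'moment': [-0.04, -0.017, -0.033], 'finger_force': 0.0, 'gripper_width': 0.088}
scene [[386.8603555437927, 0.0, 259.5813097387171], [0.0, 386.8603555437927, 195.30704680291282], [0.0, 0.0, 1.0]] -0.0615476910406161 [[-0.609, -0.793, -0.006], [-0.615, 0.477, -0.627], [0.5, -0.379, -0.779]] [0.036 0.369 0.816]
top [[449.50575949072777, 0.0, 267.5644003210905], [0.0, 449.50575949072777, 189.61547208479882], [0.0, 0.0, 1.0]] -0.17264137828370238 [[0.006, -1.0, -0.013], [-0.983, -0.004, -0.185], [0.185, 0.014, -0.983]] [ 0.307 -0.014  1.136]
```

View pics/top0.png

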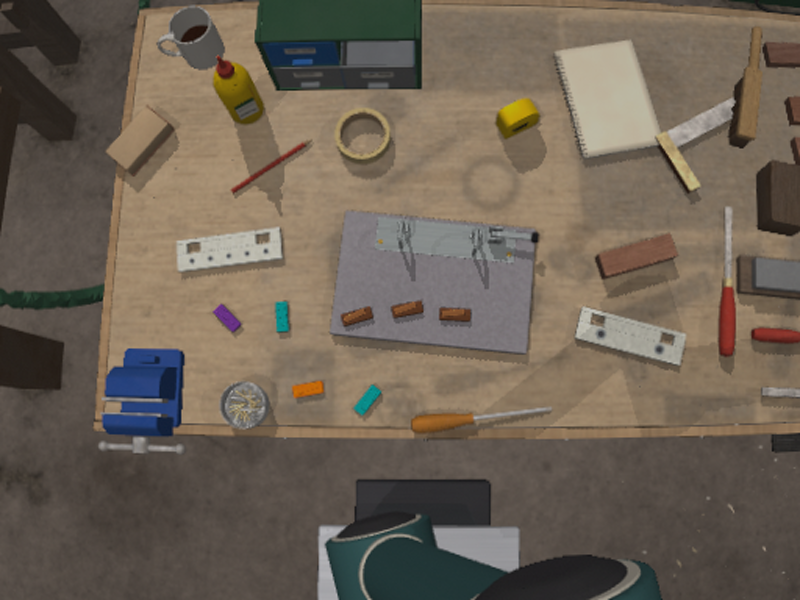

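View pics/scene0.png

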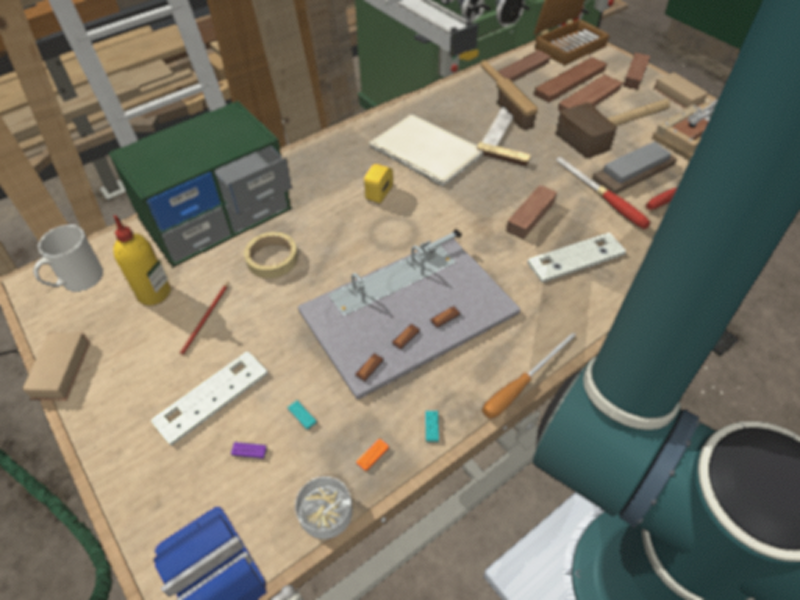

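Two white templates show at (230,250) and (630,335), both in the top picture. The board is at (435,280), with three brown chips at (357,316), (407,310) and (455,314). The lever's black tip is at (535,237). There are two possible blocks: the reddish one at (637,257) and the tan one at (140,140). I'll measure both.

```bash
cat > h.py <<'E'
from bench import env, read_camera
import cv2, numpy as np
def ray(c,uv):
    uv=np.asarray(uv,float).reshape(-1,1,2)
    n=cv2.undistortPoints(uv,c["K"],np.array([c["k1"],0,0,0,0.]))[:,0]
    d=np.c_[n,np.ones(len(n))]@c["R"]; return -c["R"].T@c["t"],d
def on(c,uv,z):
    o,d=ray(c,uv); return o+d*((z-o[2])/d[:,2])[:,None]
def px(c,X):
    X=np.asarray(X,float).reshape(-1,3); return cv2.projectPoints(X,cv2.Rodrigues(c["R"])[0],c["t"],c["K"],np.array([c["k1"],0,0,0,0.]))[0][:,0]
def blob(c,mask,seed,z,close=3):
    """rect (centre, long, short, yaw of long axis) of the mask part nearest the seed, on plane z"""
    m=cv2.morphologyEx(mask.astype(np.uint8),cv2.MORPH_CLOSE,np.ones((close,close)))
    cs=[k for k in cv2.findContours(m,cv2.RETR_EXTERNAL,cv2.CHAIN_APPROX_NONE)[0] if cv2.contourArea(k)>40]
    k=max(cs,key=lambda k:cv2.pointPolygonTest(k,tuple(map(float,seed)),True))
    P=on(c,k[:,0],z)[:,:2]
    (cx,cy),(w,h),a=cv2.minAreaRect((P*1000).astype(np.float32))
    if w<h: w,h,a=h,w,a-90
    a=(a+180)%180
    return np.round([cx,cy,w,h,a],1)
def st():
    s=env.observe(); R=s["tool_rot"]; print("t",round(s["t"],2),"tcp",np.round(s["tool_pos"]*1000,1),"yx",round(np.degrees(np.arctan2(R[1,1],R[0,1])),2),"F",np.round(s["force"],1),"w",round(s["gripper_width"]*1000,1),"ff",round(s["finger_force"],1))
E
python3 - <<'E'
from h import *
ims=[]
for n,seeds in [("top",dict(A=(230,260),B=(640,345),blk=(637,257),tan=(140,140),board=(435,290),c1=(357,316),c2=(407,310),c3=(455,314))),("scene",dict(A=(215,395),B=(575,262),blk=(531,211),tan=(55,365),board=(380,350),c1=(369,366),c2=(405,336),c3=(445,317)))]:
    c=read_camera(n); im=c["image"]; hsv=cv2.cvtColor(im,cv2.COLOR_RGB2HSV).astype(int); lab=im.astype(int)
    H,S,V=hsv[...,0],hsv[...,1],hsv[...,2]
    for k,s in seeds.items():
        s=np.array(s)/1.5625; i,j=int(s[1]),int(s[0])
        print(n,k,"rgb",im[i,j],"depthpt",end=" ")
        z=c["range_z"][i,j]; o,d=ray(c,s); print(np.round((o+d[0]*z)*1000), end=" ")
        ref=np.median(im[i-2:i+3,j-2:j+3].reshape(-1,3),0)
        mask=(np.abs(lab-ref).max(2)<40)
        zz=dict(A=.01,B=.01,blk=.03,tan=.03,board=.015,c1=.024,c2=.024,c3=.024)[k]
        try: print(blob(c,mask,s,zz))
        except Exception as e: print(e)
    for k in "AB":
        s=np.array(seeds[k])/1.5625; x,y=s.astype(int); a=im[y-30:y+30,x-45:x+45,::-1]; ims.append(cv2.resize(a,(400,266),interpolation=cv2.INTER_CUBIC))
cv2.imwrite("pics/crop1.png",np.vstack([np.hstack(ims[:2]),np.hstack(ims[2:])]))
E
```

```text
top A rgb [188 186 174] depthpt [580. 317.  10.] [600.5 323.4 180.5  54.2  97.8]
top B rgb [163 161 151] depthpt [ 441. -363.    5.] [ 457.4 -344.1  187.6   56.1   74.7]
top blk rgb [123  87  71] depthpt [ 583. -358.   30.] [ 557.5 -144.6 1196.  1015.1   92.1]
top tan rgb [156 132 103] depthpt [794. 493.  26.] [ 680.3  -85.7 1277.1  781.4   90. ]
top board rgb [124 118 122] depthpt [529. -26.  15.] [ 680.8  -88.3 1296.3  795.6   90.4]
top c1 rgb [128  81  46] depthpt [484. 100.  24.] [486.7 101.5  51.   17.6 107.2]
top c2 rgb [112  72  40] depthpt [494.  19.  25.] [496.5  20.7  49.7  21.9 100.7]
top c3 rgb [125  79  46] depthpt [488. -58.  26.] [486.9 -57.2  50.2  22.8  90.1]
scene A rgb [232 234 225] depthpt [593. 318.  10.] [600.1 324.6 180.6  55.2  97.2]
scene B rgb [213 216 202] depthpt [ 446. -330.    7.] [ 457.  -345.4  184.8   56.6   74.9]
scene blk rgb [156 118  96] depthpt [ 577. -344.   30.] [1005.6   75.6 1984.  1518.4   39.6]
scene tan rgb [195 170 136] depthpt [786. 501.  29.] [ 597.  -215.6 1545.5  904.2   89.3]
scene board rgb [154 152 155] depthpt [501.  69.  17.] [ 599.4 -249.1 1503.6  925.5   89.6]
scene c1 rgb [142  98  66] depthpt [482. 104.  26.] [481.4 103.8  50.4  22.7 106.9]
scene c2 rgb [142  97  67] depthpt [495.  24.  23.] [493.1  23.3  50.8  22.9 100.3]
scene c3 rgb [144  99  68] depthpt [485. -52.  25.] [487.8 -52.4  49.7  19.   88.5]
```

View pics/crop1.png

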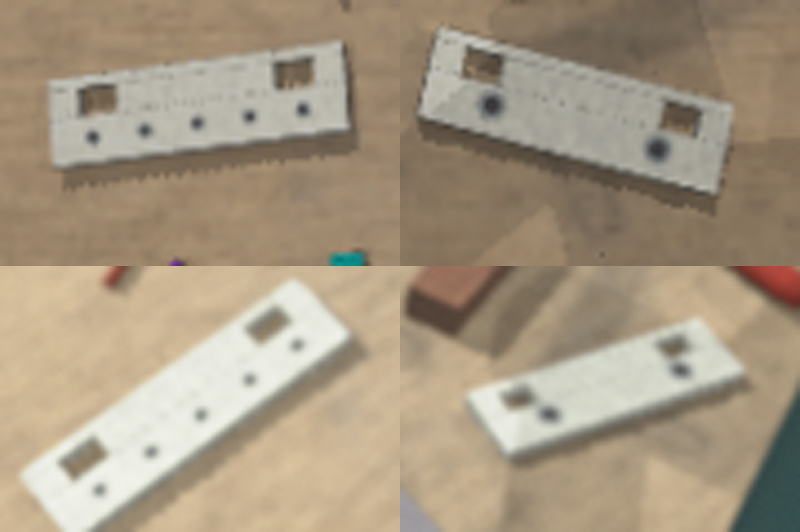

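The crop shows template A on the left with five marks and template B on the right with two large marks. Both have their slotted edge on the far side. Next are the block and the file, from depth heights and edges.

```bash
python3 - <<'E'
from h import *
for n,sb,stn,sbd in [("top",(637,257),(140,140),(435,330)),("scene",(531,211),(55,365),(380,350))]:
    c=read_camera(n); im=c["image"].astype(int)
    v,u=np.mgrid[0:384,0:512]; o,d=ray(c,np.c_[u.ravel(),v.ravel()].astype(float))
    P=(o+d*c["range_z"].ravel()[:,None]).reshape(384,512,3); np.save(f"P_{n}.npy",P)
    z=cv2.medianBlur(P[...,2].astype(np.float32),3)
    def f(mask,s,zz,close=3): return blob(c,mask,np.array(s)/1.5625,zz,close)
    print(n,"blk",f((z>.018)&(z<.05),sb,.03),"tan",f((z>.018)&(z<.05),stn,.03))
    # block by redness
    r=im[...,0]-im[...,1]; i,j=int(sb[1]/1.5625),int(sb[0]/1.5625); print("red",r[i,j],r[i+25,j-5],r[i-20,j])
    print("red blk",f(r>29,sb,.03))
    print("board depth",f((z>.009),sbd,.015))
    g=(np.abs(im[...,0]-im[...,2])<16)&(np.abs(im[...,0]-im[...,1])<14)&(im.sum(2)>150)&(P[...,2]<.1)&(P[...,2]>.003)
    print("board grey",f(g,sbd,.015,15))
    # high points: posts/arches/lever
    hi=(P[...,2]>.045)&(P[...,0]>.5)&(P[...,0]<.72)&(abs(P[...,1])<.25); print("hi",hi.sum()); 
    nl,lab,stt,cen=cv2.connectedComponentsWithStats(hi.astype(np.uint8))
    for k in range(1,nl):
        if stt[k,4]>3: q=P[lab==k]; print(stt[k,4],np.round(q.mean(0)*1000),np.round(q.max(0)*1000))
    x,y=(int(570/1.5625),int(235/1.5625)) if n=="top" else (int(410/1.5625),int(265/1.5625))
    x0,y0=(205,125) if n=="top" else (190,135)
    cv2.imwrite(f"pics/file_{n}.png",cv2.resize(c["image"][y0:y0+75 if n=="top" else y0+90,x0:x0+145 if n=="top" else x0+120,::-1],None,fx=5.5,fy=5.5,interpolation=cv2.INTER_CUBIC))
E
```

```text
top blk [ 586.4 -358.4  132.9   43.5  106.4] tan [796.6 496.3 112.8  67.9 142.6]
red 36 18 14
red blk [ 587.8 -359.8  128.2   39.5  106.7]
board depth [545.4 -25.3 324.9 210.9  84.5]
board grey [545.2 -23.3 320.  210.6  84.5]
hi 95
36 [615.  30.  66.] [635.  33.  75.]
34 [602. -88.  65.] [627. -85.  75.]
13 [ 614. -186.   46.] [ 621. -183.   52.]
scene blk [ 583.5 -353.8  143.7   45.2  106.1] tan [793.3 500.3 113.9  67.2 142. ]
red 39 22 15
red blk [ 587.1 -357.7  130.4   39.2  106.2]
board depth [548.9 -30.3 341.8 226.1  84.5]
board grey [547.5 -27.5 336.3 227.5  84.3]
hi 78
5 [ 608. -182.   46.] [ 610. -178.   47.]
24 [606. -86.  65.] [621. -83.  73.]
13 [588. -85.  55.] [591. -83.  62.]
23 [616.  33.  65.] [632.  36.  72.]
11 [599.  34.  56.] [603.  36.  63.]
```

View pics/file_top.png

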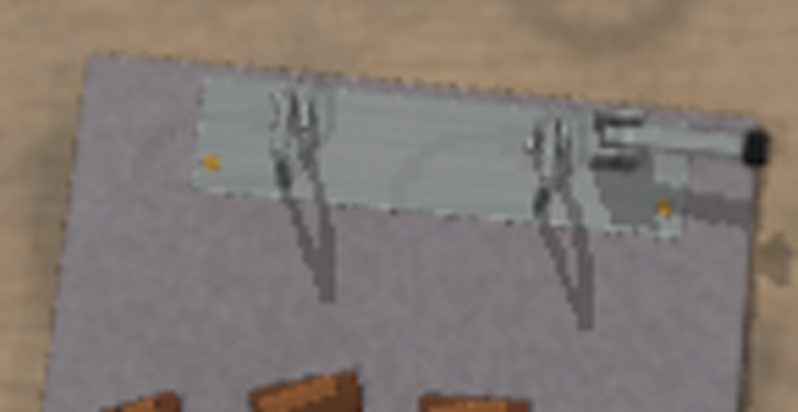

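The block is the reddish piece: it measures 130 x 40 mm and 30 mm tall, centred at (587,-358) with its long axis at 106.5°. The tan piece is 113 x 68 mm, so it isn't the one. The file centre is about (545.5,-23.5) with yaw -5.5°, and its posts and lever tip appear where that pose predicts. Moving over the block now.

```bash
cat >> h.py <<'E'
FC=np.array([545.5,-23.5]); FY=-5.5
def f2w(x,y):
    a=np.radians(FY); return FC+[x*np.cos(a)-y*np.sin(a),x*np.sin(a)+y*np.cos(a)]
def w2f(x,y):
    a=np.radians(FY); d=np.array([x,y])-FC; return np.array([d[0]*np.cos(a)+d[1]*np.sin(a),-d[0]*np.sin(a)+d[1]*np.cos(a)])
def go(x,y,z,yaw):
    "turn, and shift in tool axes after the turn (mm, deg)"
    s=env.observe(); R=s["tool_rot"]; p=s["tool_pos"]*1000
    cur=np.degrees(np.arctan2(R[1,1],R[0,1])); az=-((yaw-cur+90)%180-90)
    a=np.radians(cur-az); d=np.array([x,y,z])-p
    print("az %.1f then tx %.1f ty %.1f tz %.1f"%(az,-np.sin(a)*d[0]+np.cos(a)*d[1],np.cos(a)*d[0]+np.sin(a)*d[1],-d[2]))
E
python3 -m jog '[{"az":-6.9},{"az":-6.9},{"az":-6.9},{"az":-6.9},{"az":-6.9},{"az":-6.9},{"az":-6.9},{"az":-6.9}]' 40
python3 -m jog '[{"az":-6.86},{"az":-6.86},{"az":-6.86},{"az":-6.86},{"az":-6.86},{"ty":32.5,"tx":11.7,"tz":10},{"ty":32.5,"tx":11.7,"tz":10},{"ty":32.5,"tx":11.7,"tz":10}]'
python3 -m jog '[{"ty":32.5,"tx":11.7,"tz":10},{"ty":32.5,"tx":11.7,"tz":10},{"ty":32.5,"tx":11.7,"tz":10},{"ty":32.5,"tx":11.7,"tz":10},{"ty":32.5,"tx":11.7,"tz":10},{"ty":32.5,"tx":11.7,"tz":10},{"ty":32.5,"tx":11.7,"tz":10},{"ty":32.5,"tx":11.7,"tz":10}]'
python3 -m jog '[{"ty":32.5,"tx":11.7,"tz":10},{"ty":32.5,"tx":11.7,"tz":10},{"ty":32.5,"tx":11.7,"tz":10},{},{}]'
python3 - <<'E'
from h import *
st(); go(587,-358.5,120,16.5)
c=read_camera("scene"); r=c["image"].astype(int); m=(r[...,0]-r[...,1])>29
try: print(blob(c,m,np.array((531,211))/1.5625,.03))
except Exception as e: print(e)
E
```

```text
t 0.3 tcp [ 196.7 -645.5  263.2] yx -73.05 F [-0.  -0.1  0.8] w 88.0 ff 0.0
az -89.5 then tx 164.3 ty 455.7 tz 143.2
[ 587.3 -357.6  130.4   39.2  106.4]$[0]: bad value
$[0]: bad value
$[0]: bad value
$[0]: bad value
```

```bash
python3 -m jog '[{"fingers":88,"tx":0,"ty":0,"tz":0,"ax":0,"ay":0,"az":-6.9}]' 40; python3 -m jog '[{"fingers":88,"tx":0,"ty":0,"tz":0,"az":-6.9}]'; python3 -m jog '[{"fingers":88,"az":-6.9}]'
```

```text
t: 0.43
tool_pos: [0.1968, -0.6456, 0.2635]
tool_rot: [[0.914, 0.405, -0.0], [0.405, -0.914, 0.0], [0.0, -0.0, -1.0]]
force: [-0.2, -0.5, -0.4]
gripper_width: 0.0882
finger_force: 0.0$[0]: bad value
$[0]: bad value
```

```bash
python3 -m jog '[{"fingers":88,"tx":0,"ty":0,"tz":0,"ax":0,"ay":0,"az":-6.9},{"fingers":88,"tx":0,"ty":0,"tz":0,"ax":0,"ay":0,"az":-6.9},{"fingers":88,"tx":0,"ty":0,"tz":0,"ax":0,"ay":0,"az":-6.9},{"fingers":88,"tx":0,"ty":0,"tz":0,"ax":0,"ay":0,"az":-6.9},{"fingers":88,"tx":0,"ty":0,"tz":0,"ax":0,"ay":0,"az":-6.9},{"fingers":88,"tx":0,"ty":0,"tz":0,"ax":0,"ay":0,"az":-6.9},{"fingers":88,"tx":0,"ty":0,"tz":0,"ax":0,"ay":0,"az":-6.9},{"fingers":88,"tx":0,"ty":0,"tz":0,"ax":0,"ay":0,"az":-6.9}]' >/dev/null
python3 -m jog '[{"fingers":88,"tx":0,"ty":0,"tz":0,"ax":0,"ay":0,"az":-6.9},{"fingers":88,"tx":0,"ty":0,"tz":0,"ax":0,"ay":0,"az":-6.9},{"fingers":88,"tx":0,"ty":0,"tz":0,"ax":0,"ay":0,"az":-6.9},{"fingers":88,"tx":0,"ty":0,"tz":0,"ax":0,"ay":0,"az":-6.7},{"fingers":88,"tx":12.6,"ty":35,"tz":10.8,"ax":0,"ay":0,"az":0},{"fingers":88,"tx":12.6,"ty":35,"tz":10.8,"ax":0,"ay":0,"az":0},{"fingers":88,"tx":12.6,"ty":35,"tz":10.8,"ax":0,"ay":0,"az":0},{"fingers":88,"tx":12.6,"ty":35,"tz":10.8,"ax":0,"ay":0,"az":0}]' >/dev/null
python3 -m jog '[{"fingers":88,"tx":12.6,"ty":35,"tz":10.8,"ax":0,"ay":0,"az":0},{"fingers":88,"tx":12.6,"ty":35,"tz":10.8,"ax":0,"ay":0,"az":0},{"fingers":88,"tx":12.6,"ty":35,"tz":10.8,"ax":0,"ay":0,"az":0},{"fingers":88,"tx":12.6,"ty":35,"tz":10.8,"ax":0,"ay":0,"az":0},{"fingers":88,"tx":12.6,"ty":35,"tz":10.8,"ax":0,"ay":0,"az":0},{"fingers":88,"tx":12.6,"ty":35,"tz":10.8,"ax":0,"ay":0,"az":0},{"fingers":88,"tx":12.6,"ty":35,"tz":10.8,"ax":0,"ay":0,"az":0},{"fingers":88,"tx":12.6,"ty":35,"tz":10.8,"ax":0,"ay":0,"az":0}]' >/dev/null
python3 -m jog '[{"fingers":88,"tx":12.6,"ty":35,"tz":10.8,"ax":0,"ay":0,"az":0},{"fingers":88,"tx":0,"ty":0,"tz":0,"ax":0,"ay":0,"az":0},{"fingers":88,"tx":0,"ty":0,"tz":0,"ax":0,"ay":0,"az":0}]' >/dev/null
python3 - <<'E'
from h import *
st(); go(587,-358.3,38,16.5)
c=read_camera("scene"); r=c["image"].astype(int); m=(r[...,0]-r[...,1])>29
try: print(blob(c,m,np.array((531,211))/1.5625,.03))
except Exception as e: print(e)
E
```

```text
t 2.68 tcp [ 587.7 -357.8  122.1] yx 16.66 F [ 0.2 -0.7  0.9] w 88.1 ff 0.0
az 0.2 then tx -0.3 ty -0.8 tz 84.1
[ 587.2 -357.7  127.    39.6  104.2]
```

```bash
python3 -m jog '[{"fingers":88,"tx":0,"ty":-0.8,"tz":28,"ax":0,"ay":0,"az":0},{"fingers":88,"tx":0,"ty":0,"tz":28,"ax":0,"ay":0,"az":0},{"fingers":88,"tx":0,"ty":0,"tz":18,"ax":0,"ay":0,"az":0},{"fingers":88,"tx":0,"ty":0,"tz":10,"ax":0,"ay":0,"az":0},{"fingers":88,"tx":0,"ty":0,"tz":0,"ax":0,"ay":0,"az":0},{"fingers":30,"tx":0,"ty":0,"tz":0,"ax":0,"ay":0,"az":0},{"fingers":30,"tx":0,"ty":0,"tz":0,"ax":0,"ay":0,"az":0},{"fingers":30,"tx":0,"ty":0,"tz":0,"ax":0,"ay":0,"az":0}]' 50
python3 -m jog '[{"fingers":30,"tx":0,"ty":0,"tz":0,"ax":0,"ay":0,"az":0},{"fingers":30,"tx":0,"ty":0,"tz":0,"ax":0,"ay":0,"az":0},{"fingers":30,"tx":0,"ty":0,"tz":0,"ax":0,"ay":0,"az":0}]'
```

```text
t: 3.4
tool_pos: [0.5871, -0.3613, 0.0416]
tool_rot: [[-0.283, 0.959, 0.003], [0.959, 0.283, -0.002], [-0.003, 0.002, -1.0]]
force: [-0.7, -0.4, 0.3]
gripper_width: 0.0702
finger_force: 0.0
t: 3.65
tool_pos: [0.5865, -0.3602, 0.0402]
tool_rot: [[-0.283, 0.959, 0.001], [0.959, 0.283, -0.001], [-0.001, 0.001, -1.0]]
force: [1.2, -0.4, -0.5]
gripper_width: 0.05
finger_force: 0.0
```

```bash
python3 -m jog '[{"fingers":30,"tx":0,"ty":0,"tz":0,"ax":0,"ay":0,"az":0},{"fingers":30,"tx":0,"ty":0,"tz":0,"ax":0,"ay":0,"az":0},{"fingers":30,"tx":0,"ty":0,"tz":0,"ax":0,"ay":0,"az":0},{"fingers":30,"tx":0,"ty":0,"tz":0,"ax":0,"ay":0,"az":0},{"fingers":30,"tx":0,"ty":0,"tz":0,"ax":0,"ay":0,"az":0}]' 50
python3 -m jog '[{"fingers":30,"tx":0,"ty":0,"tz":-20,"ax":0,"ay":0,"az":0},{"fingers":30,"tx":0,"ty":0,"tz":-30,"ax":0,"ay":0,"az":0},{"fingers":30,"tx":0,"ty":0,"tz":-30,"ax":0,"ay":0,"az":0},{"fingers":30,"tx":0,"ty":0,"tz":0,"ax":0,"ay":0,"az":0},{"fingers":30,"tx":0,"ty":0,"tz":0,"ax":0,"ay":0,"az":0},{"fingers":30,"tx":0,"ty":0,"tz":0,"ax":0,"ay":0,"az":0}]'
python3 - <<'E'
from h import *
st()
for y in (95,0): p=f2w(-5,y); go(*p,118,FY)
E
```

```text
t: 4.07
tool_pos: [0.5864, -0.36, 0.0397]
tool_rot: [[-0.283, 0.959, 0.001], [0.959, 0.283, -0.0], [-0.0, 0.001, -1.0]]
force: [0.5, 0.7, 2.2]
gripper_width: 0.0398
finger_force: 50.0
t: 4.57
tool_pos: [0.5851, -0.3595, 0.118]
tool_rot: [[-0.283, 0.959, -0.002], [0.959, 0.283, 0.001], [0.001, -0.001, -1.0]]
force: [-1.4, 0.6, -2.2]
gripper_width: 0.0399
finger_force: 50.0
t 4.57 tcp [ 585.1 -359.5  118. ] yx 16.45 F [-1.4  0.6 -2.2] w 39.9 ff 50.0
az 21.9 then tx 425.7 ty -76.7 tz 0.0
az 21.9 then tx 330.7 ty -76.7 tz 0.0
```

```bash
python3 -m jog '[{"fingers":30,"tx":0,"ty":0,"tz":-20,"ax":0,"ay":0,"az":5.5},{"fingers":30,"tx":0,"ty":0,"tz":0,"ax":0,"ay":0,"az":5.5},{"fingers":30,"tx":0,"ty":0,"tz":0,"ax":0,"ay":0,"az":5.5},{"fingers":30,"tx":0,"ty":0,"tz":0,"ax":0,"ay":0,"az":5.4},{"fingers":30,"tx":20,"ty":-26,"tz":0,"ax":0,"ay":0,"az":0},{"fingers":30,"tx":20,"ty":-26,"tz":0,"ax":0,"ay":0,"az":0},{"fingers":30,"tx":30,"ty":-25,"tz":0,"ax":0,"ay":0,"az":0},{"fingers":30,"tx":40,"ty":0,"tz":0,"ax":0,"ay":0,"az":0}]'>/dev/null
python3 -m jog '[{"fingers":30,"tx":40,"ty":0,"tz":0,"ax":0,"ay":0,"az":0},{"fingers":30,"tx":40,"ty":0,"tz":0,"ax":0,"ay":0,"az":0},{"fingers":30,"tx":40,"ty":0,"tz":0,"ax":0,"ay":0,"az":0},{"fingers":30,"tx":40,"ty":0,"tz":0,"ax":0,"ay":0,"az":0},{"fingers":30,"tx":40,"ty":0,"tz":0,"ax":0,"ay":0,"az":0},{"fingers":30,"tx":40,"ty":0,"tz":0,"ax":0,"ay":0,"az":0},{"fingers":30,"tx":40,"ty":0,"tz":0,"ax":0,"ay":0,"az":0},{"fingers":30,"tx":40,"ty":0,"tz":0,"ax":0,"ay":0,"az":0}]'>/dev/null
python3 -m jog '[{"fingers":30,"tx":40,"ty":0,"tz":0,"ax":0,"ay":0,"az":0},{"fingers":30,"tx":10,"ty":0,"tz":0,"ax":0,"ay":0,"az":0},{"fingers":30,"tx":0,"ty":0,"tz":0,"ax":0,"ay":0,"az":0},{"fingers":30,"tx":0,"ty":0,"tz":0,"ax":0,"ay":0,"az":0},{"fingers":30,"tx":0,"ty":0,"tz":0,"ax":0,"ay":0,"az":0}]'>/dev/null
python3 - <<'E'
from h import *
st(); p=f2w(-5,150); go(*p,56.7,FY)
c=read_camera("scene"); cv2.imwrite("pics/s1.png",cv2.resize(c["image"][50:300,80:420,::-1],(800,588),interpolation=cv2.INTER_CUBIC))
E
```

```text
t 6.32 tcp [553.8 123.9 137.8] yx -5.47 F [-0.3 -0.1 -2. ] w 39.7 ff 50.0
az 0.0 then tx 2.5 ty 0.9 tz 81.1
```

View pics/s1.png

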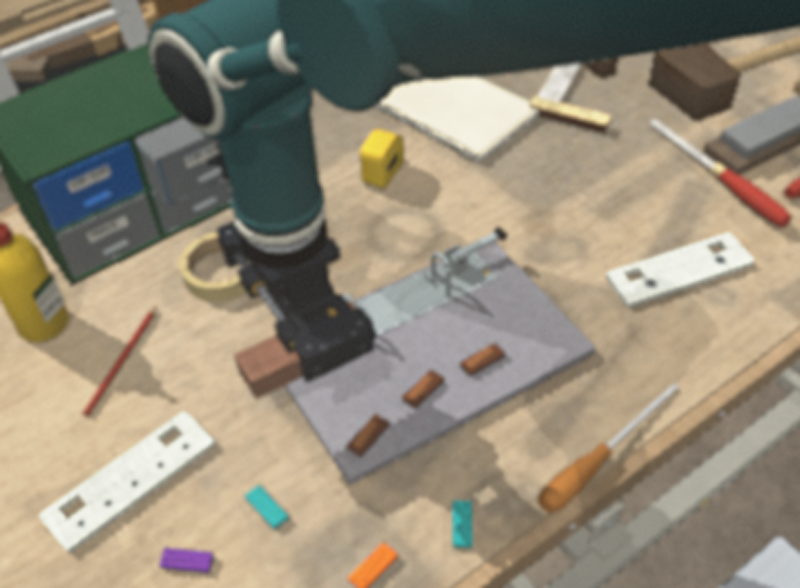

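The scene shows the block held level over the board's left end, with the chip at (368,435) in front of it. Descending and sweeping.

```bash
python3 -m jog '[{"fingers":30,"tx":0,"ty":0,"tz":30,"ax":0,"ay":0,"az":0},{"fingers":30,"tx":0,"ty":0,"tz":25,"ax":0,"ay":0,"az":0},{"fingers":30,"tx":0,"ty":0,"tz":16,"ax":0,"ay":0,"az":0},{"fingers":30,"tx":0,"ty":0,"tz":10,"ax":0,"ay":0,"az":0},{"fingers":30,"tx":0,"ty":0,"tz":0,"ax":0,"ay":0,"az":0},{"fingers":30,"tx":0,"ty":0,"tz":0,"ax":0,"ay":0,"az":0},{"fingers":30,"tx":0,"ty":-6,"tz":0,"ax":0,"ay":0,"az":0},{"fingers":30,"tx":0,"ty":-12,"tz":0,"ax":0,"ay":0,"az":0}]'
python3 -m jog '[{"fingers":30,"tx":0,"ty":-12,"tz":0,"ax":0,"ay":0,"az":0},{"fingers":30,"tx":0,"ty":-12,"tz":0,"ax":0,"ay":0,"az":0},{"fingers":30,"tx":0,"ty":-12,"tz":0,"ax":0,"ay":0,"az":0},{"fingers":30,"tx":0,"ty":-12,"tz":0,"ax":0,"ay":0,"az":0},{"fingers":30,"tx":0,"ty":-12,"tz":0,"ax":0,"ay":0,"az":0},{"fingers":30,"tx":0,"ty":-12,"tz":0,"ax":0,"ay":0,"az":0},{"fingers":30,"tx":0,"ty":-12,"tz":0,"ax":0,"ay":0,"az":0},{"fingers":30,"tx":0,"ty":-12,"tz":0,"ax":0,"ay":0,"az":0}]'
python3 -m jog '[{"fingers":30,"tx":0,"ty":-10,"tz":0,"ax":0,"ay":0,"az":0},{"fingers":30,"tx":0,"ty":0,"tz":0,"ax":0,"ay":0,"az":0},{"fingers":30,"tx":0,"ty":0,"tz":0,"ax":0,"ay":0,"az":0},{"fingers":30,"tx":0,"ty":0,"tz":-25,"ax":0,"ay":0,"az":0},{"fingers":30,"tx":0,"ty":0,"tz":-30,"ax":0,"ay":0,"az":0},{"fingers":30,"tx":0,"ty":0,"tz":-5,"ax":0,"ay":0,"az":0},{"fingers":30,"tx":0,"ty":0,"tz":0,"ax":0,"ay":0,"az":0}]'
python3 - <<'E'
from h import *
st(); p=f2w(-5,75); go(*p,56.7,FY)
for n in ("scene","top"):
    c=read_camera(n); im=c["image"].astype(int)
    r=im[...,0]-im[...,2]; m=((r>55)&(im[...,0]<175)).astype(np.uint8)
    for k in cv2.findContours(m,0,2)[0]:
        if cv2.contourArea(k)>30:
            P=on(c,k[:,0],.02)[:,:2]*1000; q=P.mean(0)
            if 350<q[0]<600 and abs(q[1])<260: print(n,np.round(q),np.round(w2f(*q)),[round(v) for v in cv2.minAreaRect(P.astype(np.float32))[1]])
E
```

```text
t: 7.03
tool_pos: [0.5389, 0.1268, 0.06]
tool_rot: [[0.096, 0.995, 0.004], [0.995, -0.096, 0.001], [0.001, 0.004, -1.0]]
force: [0.2, 0.3, -1.4]
gripper_width: 0.0402
finger_force: 50.0
t: 7.7
tool_pos: [0.443, 0.1365, 0.0605]
tool_rot: [[0.094, 0.996, 0.005], [0.996, -0.094, 0.001], [0.001, 0.005, -1.0]]
force: [-0.1, -0.1, -0.9]
gripper_width: 0.0402
finger_force: 50.0
t: 8.28
tool_pos: [0.4341, 0.1375, 0.1205]
tool_rot: [[0.095, 0.995, 0.006], [0.995, -0.095, 0.001], [0.002, 0.005, -1.0]]
force: [0.2, 0.4, -2.2]
gripper_width: 0.0401
finger_force: 50.0
t 8.28 tcp [434.1 137.5 120.5] yx -5.47 F [ 0.2  0.4 -2.2] w 40.1 ff 50.0
az 0.0 then tx -74.6 ty 121.3 tz 63.8
scene [410. 118.] [-148.  128.] [44, 9]
scene [487. 154.] [-75. 172.] [52, 42]
scene [500.  19.] [-49.  38.] [14, 38]
scene [493. -54.] [-50. -36.] [12, 40]
top [491. -54.] [-51. -36.] [13, 35]
top [499.  19.] [-50.  38.] [16, 45]
```

```bash
python3 -m jog '[{"fingers":30,"tx":-25,"ty":31,"tz":0,"ax":0,"ay":0,"az":0},{"fingers":30,"tx":-25,"ty":31,"tz":0,"ax":0,"ay":0,"az":0},{"fingers":30,"tx":-25,"ty":31,"tz":0,"ax":0,"ay":0,"az":0},{"fingers":30,"tx":0,"ty":28,"tz":0,"ax":0,"ay":0,"az":0},{"fingers":30,"tx":0,"ty":0,"tz":25,"ax":0,"ay":0,"az":0},{"fingers":30,"tx":0,"ty":0,"tz":20,"ax":0,"ay":0,"az":0},{"fingers":30,"tx":0,"ty":0,"tz":12,"ax":0,"ay":0,"az":0},{"fingers":30,"tx":0,"ty":0,"tz":6,"ax":0,"ay":0,"az":0}]'
python3 -m jog '[{"fingers":30,"tx":0,"ty":0,"tz":0,"ax":0,"ay":0,"az":0},{"fingers":30,"tx":0,"ty":0,"tz":0,"ax":0,"ay":0,"az":0},{"fingers":30,"tx":0,"ty":-6,"tz":0,"ax":0,"ay":0,"az":0},{"fingers":30,"tx":0,"ty":-12,"tz":0,"ax":0,"ay":0,"az":0},{"fingers":30,"tx":0,"ty":-12,"tz":0,"ax":0,"ay":0,"az":0},{"fingers":30,"tx":0,"ty":-12,"tz":0,"ax":0,"ay":0,"az":0},{"fingers":30,"tx":0,"ty":-12,"tz":0,"ax":0,"ay":0,"az":0},{"fingers":30,"tx":0,"ty":-12,"tz":0,"ax":0,"ay":0,"az":0}]'
python3 -m jog '[{"fingers":30,"tx":0,"ty":-12,"tz":0,"ax":0,"ay":0,"az":0},{"fingers":30,"tx":0,"ty":-12,"tz":0,"ax":0,"ay":0,"az":0},{"fingers":30,"tx":0,"ty":-12,"tz":0,"ax":0,"ay":0,"az":0},{"fingers":30,"tx":0,"ty":-12,"tz":0,"ax":0,"ay":0,"az":0},{"fingers":30,"tx":0,"ty":-4,"tz":0,"ax":0,"ay":0,"az":0},{"fingers":30,"tx":0,"ty":0,"tz":0,"ax":0,"ay":0,"az":0},{"fingers":30,"tx":0,"ty":0,"tz":-25,"ax":0,"ay":0,"az":0},{"fingers":30,"tx":0,"ty":0,"tz":-38,"ax":0,"ay":0,"az":0}]'
python3 -m jog '[{"fingers":30,"tx":-40,"ty":31,"tz":0,"ax":0,"ay":0,"az":0},{"fingers":30,"tx":-40,"ty":31,"tz":0,"ax":0,"ay":0,"az":0},{"fingers":30,"tx":-40,"ty":31,"tz":0,"ax":0,"ay":0,"az":0},{"fingers":30,"tx":0,"ty":28,"tz":0,"ax":0,"ay":0,"az":0},{"fingers":30,"tx":0,"ty":0,"tz":0,"ax":0,"ay":0,"az":0},{"fingers":30,"tx":0,"ty":0,"tz":0,"ax":0,"ay":0,"az":0}]' >/dev/null
python3 - <<'E'
from h import *
st(); p=f2w(-5,-45); go(*p,57.5,FY)
for n in ("scene","top"):
    c=read_camera(n); im=c["image"].astype(int)
    r=im[...,0]-im[...,2]; m=((r>55)&(im[...,0]<175)).astype(np.uint8)
    for k in cv2.findContours(m,0,2)[0]:
        if cv2.contourArea(k)>30:
            P=on(c,k[:,0],.02)[:,:2]*1000; q=P.mean(0)
            if 350<q[0]<600 and abs(q[1])<260: print(n,np.round(q),np.round(w2f(*q)),[round(v) for v in cv2.minAreaRect(P.astype(np.float32))[1]])
E
```

```text
t: 9.05
tool_pos: [0.5418, 0.0504, 0.0517]
tool_rot: [[0.095, 0.995, -0.008], [0.995, -0.095, -0.0], [-0.001, -0.007, -1.0]]
force: [-5.6, -1.1, 8.2]
gripper_width: 0.04
finger_force: 5.0
t: 9.72
tool_pos: [0.4774, 0.0572, 0.0555]
tool_rot: [[0.095, 0.995, 0.0], [0.995, -0.095, 0.0], [0.0, 0.0, -1.0]]
force: [0.7, -0.4, -0.8]
gripper_width: 0.0397
finger_force: 50.0
t: 10.38
tool_pos: [0.4233, 0.0616, 0.1149]
tool_rot: [[0.095, 0.995, -0.01], [0.995, -0.095, -0.001], [-0.002, -0.01, -1.0]]
force: [1.5, 0.4, -0.7]
gripper_width: 0.0399
finger_force: 50.0
t 10.88 tcp [523.2 -47.1 117.9] yx -5.55 F [ 0.1  0.4 -1.1] w 39.9 ff 50.0
az -0.0 then tx -19.4 ty 14.9 tz 60.4
scene [414. 119.] [-145.  129.] [42, 11]
scene [406.  37.] [-145.   47.] [42, 11]
scene [493. -58.] [-49. -40.] [12, 42]
scene [591. -60.] [ 49. -32.] [61, 40]
top [421. 109.] [-137.  120.] [45, 17]
top [545.   5.] [-3. 28.] [36, 25]
```

```bash
python3 - <<'E'
from h import *
for n in ("scene","top"):
    c=read_camera(n); im=c["image"].astype(int)
    v,u=np.mgrid[0:384,0:512]; o,d=ray(c,np.c_[u.ravel(),v.ravel()].astype(float))
    P=(o+d*c["range_z"].ravel()[:,None]).reshape(384,512,3)*1000
    m=(im[...,0]-im[...,1]>22)&(P[...,2]>60)&(P[...,2]<125)&(abs(P[...,0]-530)<70)&(abs(P[...,1]+50)<90)
    q=P[m]; print(n,len(q))
    for lo in range(-130,40,20):
        k=(q[:,1]>=lo)&(q[:,1]<lo+20)
        if k.sum()>3: print(lo,k.sum(),np.round(np.percentile(q[k],[5,50,95],axis=0)[:,2]),np.round(q[k].mean(0)))
cv2.imwrite("pics/s2.png",cv2.resize(read_camera("scene")["image"][90:290,150:420,::-1],(800,592),interpolation=cv2.INTER_CUBIC))
E
```

```text
scene 325
-50 34 [107. 111. 113.] [526. -34. 111.]
-30 113 [107. 111. 113.] [520. -20. 110.]
-10 113 [108. 111. 113.] [523.   0. 111.]
10 65 [106. 111. 112.] [524.  16. 110.]
top 316
-110 124 [108. 111. 115.] [515. -99. 111.]
-90 21 [108. 112. 114.] [512. -88. 112.]
-10 133 [109. 111. 115.] [525.   1. 111.]
10 37 [108. 111. 114.] [522.  13. 111.]
```

View pics/s2.png

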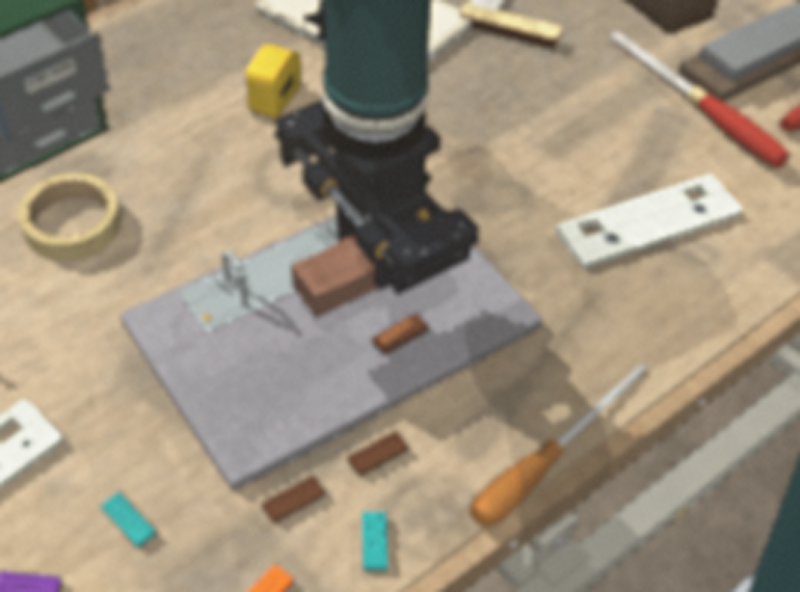

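Two chips now lie on the bench at (295,497) and (378,453). The third is still on the board at (400,332). The grip slackened once and the block is now 3 mm higher in the jaws, but it's still level. Sweeping the third chip.

```bash
python3 -m jog '[{"fingers":30,"tx":-10,"ty":15,"tz":0,"ax":0,"ay":0,"az":0},{"fingers":30,"tx":0,"ty":0,"tz":25,"ax":0,"ay":0,"az":0},{"fingers":30,"tx":0,"ty":0,"tz":20,"ax":0,"ay":0,"az":0},{"fingers":30,"tx":0,"ty":0,"tz":12,"ax":0,"ay":0,"az":0},{"fingers":30,"tx":0,"ty":0,"tz":6,"ax":0,"ay":0,"az":0},{"fingers":30,"tx":0,"ty":0,"tz":0,"ax":0,"ay":0,"az":0},{"fingers":30,"tx":0,"ty":0,"tz":0,"ax":0,"ay":0,"az":0},{"fingers":30,"tx":0,"ty":-6,"tz":0,"ax":0,"ay":0,"az":0}]'
python3 -m jog '[{"fingers":30,"tx":0,"ty":-12,"tz":0,"ax":0,"ay":0,"az":0},{"fingers":30,"tx":0,"ty":-12,"tz":0,"ax":0,"ay":0,"az":0},{"fingers":30,"tx":0,"ty":-12,"tz":0,"ax":0,"ay":0,"az":0},{"fingers":30,"tx":0,"ty":-12,"tz":0,"ax":0,"ay":0,"az":0},{"fingers":30,"tx":0,"ty":-12,"tz":0,"ax":0,"ay":0,"az":0},{"fingers":30,"tx":0,"ty":-12,"tz":0,"ax":0,"ay":0,"az":0},{"fingers":30,"tx":0,"ty":-12,"tz":0,"ax":0,"ay":0,"az":0},{"fingers":30,"tx":0,"ty":-12,"tz":0,"ax":0,"ay":0,"az":0}]'
python3 -m jog '[{"fingers":30,"tx":0,"ty":-12,"tz":0,"ax":0,"ay":0,"az":0},{"fingers":30,"tx":0,"ty":-4,"tz":0,"ax":0,"ay":0,"az":0},{"fingers":30,"tx":0,"ty":0,"tz":0,"ax":0,"ay":0,"az":0},{"fingers":30,"tx":0,"ty":0,"tz":-25,"ax":0,"ay":0,"az":0},{"fingers":30,"tx":0,"ty":0,"tz":-38,"ax":0,"ay":0,"az":0},{"fingers":30,"tx":0,"ty":0,"tz":0,"ax":0,"ay":0,"az":0},{"fingers":30,"tx":0,"ty":0,"tz":0,"ax":0,"ay":0,"az":0}]'
python3 - <<'E'
from h import *
st(); go(587,-359,60,16.5)
for n in ("scene","top"):
    c=read_camera(n); im=c["image"].astype(int)
    r=im[...,0]-im[...,2]; m=((r>55)&(im[...,0]<175)).astype(np.uint8)
    for k in cv2.findContours(m,0,2)[0]:
        if cv2.contourArea(k)>30:
            P=on(c,k[:,0],.02)[:,:2]*1000; q=P.mean(0)
            if 350<q[0]<600 and abs(q[1])<260: print(n,np.round(q),np.round(w2f(*q)),[round(v) for v in cv2.minAreaRect(P.astype(np.float32))[1]])
E
```

```text
t: 11.8
tool_pos: [0.532, -0.0572, 0.0567]
tool_rot: [[0.095, 0.996, 0.004], [0.996, -0.095, -0.001], [-0.0, 0.004, -1.0]]
force: [1.0, 0.4, -1.2]
gripper_width: 0.04
finger_force: 50.0
t: 12.47
tool_pos: [0.4362, -0.0482, 0.0573]
tool_rot: [[0.095, 0.995, 0.006], [0.995, -0.095, -0.001], [-0.0, 0.006, -1.0]]
force: [3.6, -0.2, 13.1]
gripper_width: 0.0394
finger_force: 50.0
t: 13.05
tool_pos: [0.4209, -0.0469, 0.1203]
tool_rot: [[0.095, 0.995, 0.006], [0.995, -0.095, -0.001], [-0.0, 0.006, -1.0]]
force: [-0.9, -0.8, -2.2]
gripper_width: 0.0401
finger_force: 50.0
t 13.05 tcp [420.9 -46.9 120.3] yx -5.46 F [-0.9 -0.8 -2.2] w 40.1 ff 50.0
az -22.0 then tx -346.4 ty 70.6 tz 60.3
scene [398. -36.] [-146.  -26.] [43, 12]
scene [476. -57.] [-66. -40.] [66, 41]
```

```bash
python3 -m jog '[{"fingers":30,"tx":0,"ty":0,"tz":0,"ax":0,"ay":0,"az":-5.5},{"fingers":30,"tx":0,"ty":0,"tz":0,"ax":0,"ay":0,"az":-5.5},{"fingers":30,"tx":0,"ty":0,"tz":0,"ax":0,"ay":0,"az":-5.5},{"fingers":30,"tx":0,"ty":0,"tz":0,"ax":0,"ay":0,"az":-5.5},{"fingers":30,"tx":-38.5,"ty":7.8,"tz":0,"ax":0,"ay":0,"az":0},{"fingers":30,"tx":-38.5,"ty":7.8,"tz":0,"ax":0,"ay":0,"az":0},{"fingers":30,"tx":-38.5,"ty":7.8,"tz":0,"ax":0,"ay":0,"az":0},{"fingers":30,"tx":-38.5,"ty":7.8,"tz":0,"ax":0,"ay":0,"az":0}]'>/dev/null
python3 -m jog '[{"fingers":30,"tx":-38.5,"ty":7.8,"tz":0,"ax":0,"ay":0,"az":0},{"fingers":30,"tx":-38.5,"ty":7.8,"tz":0,"ax":0,"ay":0,"az":0},{"fingers":30,"tx":-38.5,"ty":7.8,"tz":0,"ax":0,"ay":0,"az":0},{"fingers":30,"tx":-38.5,"ty":7.8,"tz":0,"ax":0,"ay":0,"az":0},{"fingers":30,"tx":-38.5,"ty":7.8,"tz":0,"ax":0,"ay":0,"az":0},{"fingers":30,"tx":0,"ty":0,"tz":0,"ax":0,"ay":0,"az":0},{"fingers":30,"tx":0,"ty":0,"tz":0,"ax":0,"ay":0,"az":0}]'
python3 - <<'E'
from h import *
st(); go(587,-359,38,16.5)
for n in ("scene","top"):
    c=read_camera(n); im=c["image"].astype(int)
    r=im[...,0]-im[...,2]; m=((r>55)&(im[...,0]<175)).astype(np.uint8)
    for k in cv2.findContours(m,0,2)[0]:
        if cv2.contourArea(k)>30:
            P=on(c,k[:,0],.02)[:,:2]*1000; q=P.mean(0)
            if 350<q[0]<650 and abs(q[1])<260: print(n,np.round(q),np.round(w2f(*q)),[round(v) for v in cv2.minAreaRect(P.astype(np.float32))[1]])
cv2.imwrite("pics/t3.png",cv2.resize(c["image"][110:310,50:460,::-1],(800,390),interpolation=cv2.INTER_CUBIC))
E
```

```text
t: 14.4
tool_pos: [0.5838, -0.3598, 0.1146]
tool_rot: [[-0.283, 0.959, -0.004], [0.959, 0.283, 0.003], [0.004, -0.003, -1.0]]
force: [-0.7, 0.9, -1.9]
gripper_width: 0.0396
finger_force: 50.0
t 14.4 tcp [ 583.8 -359.8  114.6] yx 16.42 F [-0.7  0.9 -1.9] w 39.6 ff 50.0
az -0.1 then tx -0.1 ty 3.3 tz 76.6
scene [414. 119.] [-145.  129.] [44, 13]
scene [406.  38.] [-145.   48.] [43, 12]
scene [399. -40.] [-144.  -31.] [42, 12]
top [405. -41.] [-138.  -31.] [45, 15]
top [411.  34.] [-139.   45.] [49, 15]
top [420. 114.] [-138.  125.] [44, 16]
```

View pics/t3.png

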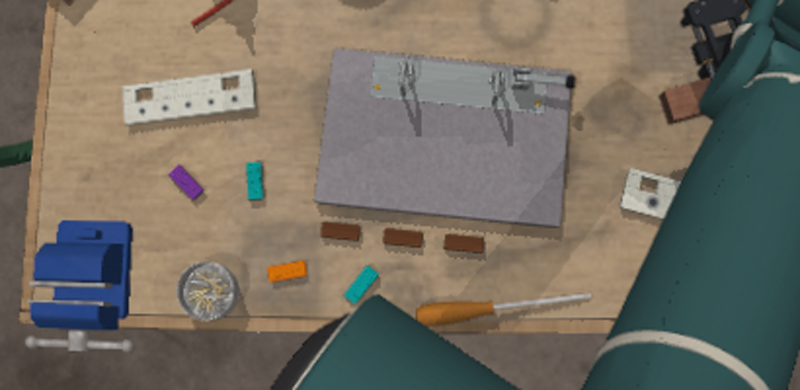

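All three chips now lie on the bench at (340,231), (403,238) and (464,243), and the board is clear. Setting the block down.

```bash
python3 -m jog '[{"fingers":30,"tx":0,"ty":3,"tz":25,"ax":0,"ay":0,"az":0},{"fingers":30,"tx":0,"ty":0,"tz":25,"ax":0,"ay":0,"az":0},{"fingers":30,"tx":0,"ty":0,"tz":15,"ax":0,"ay":0,"az":0},{"fingers":30,"tx":0,"ty":0,"tz":7,"ax":0,"ay":0,"az":0},{"fingers":30,"tx":0,"ty":0,"tz":4,"ax":0,"ay":0,"az":0},{"fingers":30,"tx":0,"ty":0,"tz":0,"ax":0,"ay":0,"az":0},{"fingers":30,"tx":0,"ty":0,"tz":0,"ax":0,"ay":0,"az":0}]'
python3 -m jog '[{"fingers":60,"tx":0,"ty":0,"tz":0,"ax":0,"ay":0,"az":0},{"fingers":60,"tx":0,"ty":0,"tz":0,"ax":0,"ay":0,"az":0},{"fingers":60,"tx":0,"ty":0,"tz":0,"ax":0,"ay":0,"az":0},{"fingers":60,"tx":0,"ty":0,"tz":-20,"ax":0,"ay":0,"az":0},{"fingers":60,"tx":0,"ty":0,"tz":-40,"ax":0,"ay":0,"az":0},{"fingers":40,"tx":0,"ty":0,"tz":-40,"ax":0,"ay":0,"az":0},{"fingers":40,"tx":0,"ty":0,"tz":0,"ax":0,"ay":0,"az":0},{"fingers":40,"tx":0,"ty":0,"tz":0,"ax":0,"ay":0,"az":0}]'
python3 - <<'E'
from h import *
st(); p=f2w(82,-156); print(p); go(*p,95,FY)
c=read_camera("top"); im=c["image"].astype(int)
v,u=np.mgrid[0:384,0:512]; o,d=ray(c,np.c_[u.ravel(),v.ravel()].astype(float))
P=(o+d*c["range_z"].ravel()[:,None]).reshape(384,512,3)*1000
for n in ("top","scene"):
    c=read_camera(n); im=c["image"].astype(int); o,d=ray(c,np.c_[u.ravel(),v.ravel()].astype(float)); P=(o+d*c["range_z"].ravel()[:,None]).reshape(384,512,3)*1000
    L=on(c,np.c_[u.ravel(),v.ravel()].astype(float),.043).reshape(384,512,3)*1000
    m=(im.max(2)<55)&(np.hypot(L[...,0]-p[0],L[...,1]-p[1])<22)
    print(n,m.sum(),"tip px",np.round(L[m].mean(0),1),"depth",np.round(np.median(P[m],0),1))
E
```

```text
t: 15.08
tool_pos: [0.5879, -0.3578, 0.0432]
tool_rot: [[-0.285, 0.959, 0.001], [0.959, 0.285, -0.001], [-0.001, 0.001, -1.0]]
force: [-0.5, 0.2, -2.1]
gripper_width: 0.0399
finger_force: 50.0
t: 15.75
tool_pos: [0.5902, -0.3597, 0.1478]
tool_rot: [[-0.285, 0.959, 0.008], [0.959, 0.285, -0.005], [-0.007, 0.006, -1.0]]
force: [0.3, -0.0, -0.2]
gripper_width: 0.042
finger_force: 0.0
t 15.75 tcp [ 590.2 -359.7  147.8] yx 16.54 F [ 0.3 -0.  -0.2] w 42.0 ff 0.0
[ 612.17055087 -186.64115865]
az 22.0 then tx 174.3 ty 5.3 tz 52.8
top 21 tip px [ 611.4 -185.1   43. ] depth [ 610.2 -185.    45. ]
scene 0 tip px [nan nan nan] depth [nan nan nan]<stdin>:10: RuntimeWarning: Mean of empty slice.
  ret = um.true_divide(
  return _methods._mean(a, axis=axis, dtype=dtype,
```

```bash
python3 -m jog '[{"fingers":40,"tx":0,"ty":0,"tz":0,"ax":0,"ay":0,"az":5.5},{"fingers":40,"tx":0,"ty":0,"tz":0,"ax":0,"ay":0,"az":5.5},{"fingers":40,"tx":0,"ty":0,"tz":0,"ax":0,"ay":0,"az":5.5},{"fingers":40,"tx":0,"ty":0,"tz":0,"ax":0,"ay":0,"az":5.5},{"fingers":40,"tx":35,"ty":1,"tz":5,"ax":0,"ay":0,"az":0},{"fingers":40,"tx":35,"ty":1,"tz":5,"ax":0,"ay":0,"az":0},{"fingers":40,"tx":35,"ty":1,"tz":10,"ax":0,"ay":0,"az":0},{"fingers":40,"tx":35,"ty":1,"tz":15,"ax":0,"ay":0,"az":0}]'>/dev/null
python3 -m jog '[{"fingers":40,"tx":35,"ty":1,"tz":17,"ax":0,"ay":0,"az":0},{"fingers":40,"tx":0,"ty":0,"tz":0,"ax":0,"ay":0,"az":0},{"fingers":40,"tx":0,"ty":0,"tz":0,"ax":0,"ay":0,"az":0},{"fingers":40,"tx":0,"ty":0,"tz":0,"ax":0,"ay":0,"az":0}]'
python3 - <<'E'
from h import *
st(); go(611,-185.3,52,FY)
c=read_camera("scene"); r=c["image"].astype(int); m=(r[...,0]-r[...,1])>29
print("block",blob(c,m,np.array((531,211))/1.5625,.03))
c=read_camera("top"); r=c["image"].astype(int); m=(r[...,0]-r[...,1])>29
print("block",blob(c,m,np.array((637,257))/1.5625,.03))
E
```

```text
t: 16.9
tool_pos: [0.6083, -0.1839, 0.0889]
tool_rot: [[0.094, 0.996, -0.002], [0.996, -0.094, 0.0], [0.0, -0.002, -1.0]]
force: [1.1, -0.6, -0.2]
gripper_width: 0.04
finger_force: 0.0
t 16.9 tcp [ 608.3 -183.9   88.9] yx -5.39 F [ 1.1 -0.6 -0.2] w 40.0 ff 0.0
az 0.1 then tx -1.1 ty 2.8 tz 36.9
block [ 588.6 -357.4  131.3   40.7  105.6]
block [ 594.8 -378.1   87.3   40.   107.5]
```

```bash
python3 -m jog '[{"fingers":40,"tx":-1,"ty":2.5,"tz":15,"ax":0,"ay":0,"az":0},{"fingers":40,"tx":0,"ty":0,"tz":14,"ax":0,"ay":0,"az":0},{"fingers":40,"tx":0,"ty":0,"tz":9,"ax":0,"ay":0,"az":0},{"fingers":40,"tx":0,"ty":0,"tz":0,"ax":0,"ay":0,"az":0},{"fingers":10,"tx":0,"ty":0,"tz":0,"ax":0,"ay":0,"az":0},{"fingers":10,"tx":0,"ty":0,"tz":0,"ax":0,"ay":0,"az":0},{"fingers":10,"tx":0,"ty":0,"tz":0,"ax":0,"ay":0,"az":0},{"fingers":10,"tx":0,"ty":0,"tz":0,"ax":0,"ay":0,"az":0}]' 12
python3 -m jog '[{"fingers":10,"tx":0,"ty":0,"tz":0,"ax":0,"ay":0,"az":0},{"fingers":10,"tx":0,"ty":0,"tz":0,"ax":0,"ay":0,"az":0},{"fingers":10,"tx":0,"ty":0,"tz":0,"ax":0,"ay":0,"az":0}]'
```

```text
t: 17.67
tool_pos: [0.612, -0.1854, 0.053]
tool_rot: [[0.095, 0.995, 0.001], [0.995, -0.095, -0.0], [-0.0, 0.001, -1.0]]
force: [-1.1, -0.0, -0.3]
gripper_width: 0.0156
finger_force: 12.3
t: 17.92
tool_pos: [0.612, -0.1854, 0.053]
tool_rot: [[0.095, 0.995, 0.001], [0.995, -0.095, -0.0], [-0.0, 0.001, -1.0]]
force: [0.3, -0.0, 1.6]
gripper_width: 0.0154
finger_force: 12.0
```

```bash
python3 -m jog '[{"fingers":10,"tx":0.5,"ty":0,"tz":-8,"ax":0,"ay":0,"az":0},{"fingers":10,"tx":1.5,"ty":0,"tz":-7.8,"ax":0,"ay":0,"az":0},{"fingers":10,"tx":2.5,"ty":0,"tz":-7.6,"ax":0,"ay":0,"az":0},{"fingers":10,"tx":3.3,"ty":0,"tz":-7.3,"ax":0,"ay":0,"az":0},{"fingers":10,"tx":4.2,"ty":0,"tz":-6.7,"ax":0,"ay":0,"az":0},{"fingers":10,"tx":5.1,"ty":0,"tz":-6.2,"ax":0,"ay":0,"az":0},{"fingers":10,"tx":0,"ty":0,"tz":0,"ax":0,"ay":0,"az":0},{"fingers":10,"tx":0,"ty":0,"tz":0,"ax":0,"ay":0,"az":0}]' 25
python3 -m jog '[{"fingers":10,"tx":5.8,"ty":0,"tz":-5.5,"ax":0,"ay":0,"az":0},{"fingers":10,"tx":6.5,"ty":0,"tz":-4.7,"ax":0,"ay":0,"az":0},{"fingers":10,"tx":7,"ty":0,"tz":-3.9,"ax":0,"ay":0,"az":0},{"fingers":10,"tx":7.4,"ty":0,"tz":-3,"ax":0,"ay":0,"az":0},{"fingers":10,"tx":7.7,"ty":0,"tz":-2.1,"ax":0,"ay":0,"az":0},{"fingers":10,"tx":7.9,"ty":0,"tz":-1,"ax":0,"ay":0,"az":0},{"fingers":10,"tx":3,"ty":0,"tz":0,"ax":0,"ay":0,"az":0},{"fingers":10,"tx":0,"ty":0,"tz":0,"ax":0,"ay":0,"az":0}]'
python3 - <<'E'
from h import *
st(); print(w2f(*(env.observe()["tool_pos"][:2]*1000)))
E
```

```text
t: 18.58
tool_pos: [0.6137, -0.1674, 0.0968]
tool_rot: [[0.095, 0.996, 0.001], [0.996, -0.095, 0.001], [0.001, 0.001, -1.0]]
force: [3.2, 3.1, -1.8]
gripper_width: 0.0155
finger_force: 25.0
t: 19.25
tool_pos: [0.618, -0.1242, 0.1175]
tool_rot: [[0.094, 0.996, 0.002], [0.996, -0.094, -0.002], [-0.002, 0.002, -1.0]]
force: [0.3, -3.2, 4.2]
gripper_width: 0.0155
finger_force: 25.0
t 19.25 tcp [ 618.  -124.2  117.5] yx -5.41 F [ 0.3 -3.2  4.2] w 15.5 ff 25.0
[ 81.79689653 -93.25209056]
```

```bash
python3 -m jog '[{"fingers":10,"tx":3,"ty":0,"tz":0,"ax":0,"ay":0,"az":0},{"fingers":10,"tx":3,"ty":0,"tz":0,"ax":0,"ay":0,"az":0},{"fingers":10,"tx":0,"ty":0,"tz":0,"ax":0,"ay":0,"az":0},{"fingers":10,"tx":0,"ty":0,"tz":0,"ax":0,"ay":0,"az":0}]'
python3 -m jog '[{"fingers":34,"tx":-2,"ty":0,"tz":0,"ax":0,"ay":0,"az":0},{"fingers":34,"tx":0,"ty":0,"tz":0,"ax":0,"ay":0,"az":0},{"fingers":34,"tx":0,"ty":0,"tz":0,"ax":0,"ay":0,"az":0},{"fingers":34,"tx":0,"ty":0,"tz":-40,"ax":0,"ay":0,"az":0},{"fingers":88,"tx":0,"ty":0,"tz":-40,"ax":0,"ay":0,"az":0},{"fingers":88,"tx":-40,"ty":0,"tz":0,"ax":0,"ay":0,"az":0},{"fingers":88,"tx":-40,"ty":0,"tz":0,"ax":0,"ay":0,"az":0},{"fingers":88,"tx":-40,"ty":0,"tz":0,"ax":0,"ay":0,"az":0}]'
python3 - <<'E'
from h import *
st()
for n in ("top","scene"):
    c=read_camera(n); im=c["image"].astype(int)
    v,u=np.mgrid[0:384,0:512]; o,d=ray(c,np.c_[u.ravel(),v.ravel()].astype(float)); P=(o+d*c["range_z"].ravel()[:,None]).reshape(384,512,3)*1000
    q=px(c,[*(f2w(82,-96)/1000),.1])[0]
    m=(im.max(2)<60)&(np.hypot(u-q[0],v-q[1])<14)
    if m.sum(): print(n,m.sum(),q,np.round(np.median(P[m],0)),w2f(*np.median(P[m],0)[:2]))
    m=(im.min(2)>120)&(P[...,2]<14)&(P[...,2]>4)
    for k,s in dict(top=dict(A=(230,260),B=(640,345)),scene=dict(A=(215,395),B=(575,262)))[n].items():
        ref=np.median(im[int(s[1]/1.5625)-2:int(s[1]/1.5625)+3,int(s[0]/1.5625)-2:int(s[0]/1.5625)+3].reshape(-1,3),0)
        print(k,blob(c,np.abs(im-ref).max(2)<40,np.array(s)/1.5625,.01))
i=read_camera("scene")["image"][100:280,140:380,::-1]; cv2.imwrite("pics/s4.png",cv2.resize(i,(800,600),interpolation=cv2.INTER_CUBIC))
E
```

```text
t: 19.58
tool_pos: [0.6182, -0.1219, 0.1176]
tool_rot: [[0.094, 0.996, 0.001], [0.996, -0.094, -0.007], [-0.007, 0.002, -1.0]]
force: [-1.2, -14.8, 3.4]
gripper_width: 0.0154
finger_force: 25.0
t: 20.25
tool_pos: [0.6067, -0.2384, 0.1973]
tool_rot: [[0.092, 0.996, 0.001], [0.996, -0.092, 0.0], [0.0, 0.001, -1.0]]
force: [0.3, -0.1, -1.1]
gripper_width: 0.0587
finger_force: 0.0
t 20.25 tcp [ 606.7 -238.4  197.3] yx -5.29 F [ 0.3 -0.1 -1.1] w 58.7 ff 0.0
top 28 [321.06159559 142.57657666] [ 616. -126.  106.] [ 79.65065068 -95.39251007]
A [600.9 323.4 180.3  53.5  97.3]
B [ 496.4 -109.4 1051.7  957.4   89.5]
scene 2 [275.70288051 141.05427109] [ 612. -121.  106.] [ 75.21969873 -90.65627896]
A [600.3 325.  181.4  56.1  97.1]
B [ 728.4 -194.  1551.1  690.   125.9]
```

View pics/s4.png

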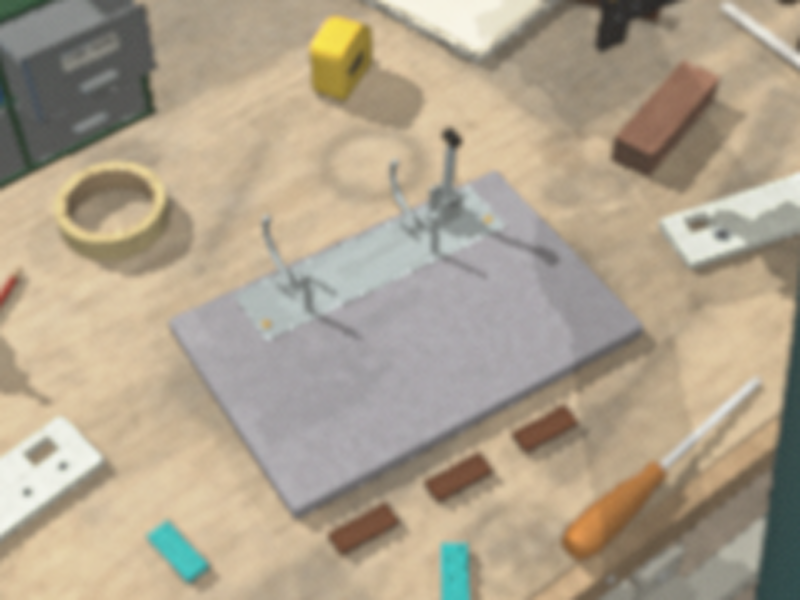

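The lever is upright with its tip at (452,137), held against its stop at 15 N, and both arches are swung back. The block lies flat at (665,115). Next is template A.

```bash
python3 -m jog '[{"fingers":88,"tx":40,"ty":0,"tz":0,"ax":0,"ay":0,"az":0},{"fingers":88,"tx":40,"ty":0,"tz":0,"ax":0,"ay":0,"az":0},{"fingers":88,"tx":40,"ty":0,"tz":0,"ax":0,"ay":0,"az":0},{"fingers":88,"tx":40,"ty":0,"tz":0,"ax":0,"ay":0,"az":0},{"fingers":88,"tx":40,"ty":0,"tz":0,"ax":0,"ay":0,"az":0},{"fingers":88,"tx":40,"ty":0,"tz":0,"ax":0,"ay":0,"az":0},{"fingers":88,"tx":40,"ty":0,"tz":0,"ax":0,"ay":0,"az":0},{"fingers":88,"tx":40,"ty":0,"tz":0,"ax":0,"ay":0,"az":0}]'>/dev/null
python3 -m jog '[{"fingers":88,"tx":40,"ty":0,"tz":0,"ax":0,"ay":0,"az":-6.3},{"fingers":88,"tx":40,"ty":0,"tz":0,"ax":0,"ay":0,"az":-6.3},{"fingers":88,"tx":40,"ty":0,"tz":0,"ax":0,"ay":0,"az":0},{"fingers":88,"tx":40,"ty":0,"tz":10,"ax":0,"ay":0,"az":0},{"fingers":88,"tx":40,"ty":0,"tz":20,"ax":0,"ay":0,"az":0},{"fingers":88,"tx":0,"ty":0,"tz":20,"ax":0,"ay":0,"az":0},{"fingers":88,"tx":0,"ty":0,"tz":0,"ax":0,"ay":0,"az":0},{"fingers":88,"tx":0,"ty":0,"tz":0,"ax":0,"ay":0,"az":0}]'
python3 - <<'E'
from h import *
st()
c=read_camera("top"); im=c["image"].astype(int); s=(640,345)
m=(im.max(2)-im.min(2)<24)&(im.min(2)>85); print("B",blob(c,m,np.array(s)/1.5625,.01))
c=read_camera("scene"); im=c["image"].astype(int); s=(575,262); m=(im.max(2)-im.min(2)<24)&(im.min(2)>85); print("B",blob(c,m,np.array(s)/1.5625,.01))
s=(215,395);m=(im.max(2)-im.min(2)<40)&(im.min(2)>140);print("A",blob(c,m,np.array(s)/1.5625,.01))
go(600.6,324.2,27,7.3)
E
```

```text
t: 21.73
tool_pos: [0.6226, 0.2771, 0.1452]
tool_rot: [[-0.127, 0.992, -0.005], [0.992, 0.127, -0.002], [-0.001, -0.005, -1.0]]
force: [0.2, -0.1, 0.2]
gripper_width: 0.0877
finger_force: 0.0
t 21.73 tcp [622.6 277.1 145.2] yx 7.29 F [ 0.2 -0.1  0.2] w 87.7 ff 0.0
B [ 455.7 -345.5  181.8   56.8   74.9]
B [ 308.3 -426.4  501.6  128.2   46.1]
A [597.5 324.2 184.1  65.6  97. ]
az -0.2 then tx 50.9 ty -18.3 tz 121.1
```

```bash
python3 -m jog '[{"fingers":88,"tx":17,"ty":-6,"tz":20,"ax":0,"ay":0,"az":0},{"fingers":88,"tx":17,"ty":-6,"tz":20,"ax":0,"ay":0,"az":0},{"fingers":88,"tx":17,"ty":-6,"tz":20,"ax":0,"ay":0,"az":0},{"fingers":88,"tx":0,"ty":0,"tz":0,"ax":0,"ay":0,"az":0},{"fingers":88,"tx":0,"ty":0,"tz":0,"ax":0,"ay":0,"az":0},{"fingers":88,"tx":0,"ty":0,"tz":0,"ax":0,"ay":0,"az":0},{"fingers":88,"tx":0,"ty":0,"tz":0,"ax":0,"ay":0,"az":0}]'>/dev/null
python3 - <<'E'
from h import *
st();go(600.6,324.2,27,7.3)
E
```

```text
t 22.42 tcp [603.3 323.9  90. ] yx 7.07 F [-0.2  0.1  1.2] w 88.6 ff 0.0
az -0.2 then tx 0.7 ty -2.6 tz 63.0
```

```bash
python3 -m jog '[{"fingers":88,"tx":0.5,"ty":-2,"tz":22,"ax":0,"ay":0,"az":0},{"fingers":88,"tx":0,"ty":0,"tz":20,"ax":0,"ay":0,"az":0},{"fingers":88,"tx":0,"ty":0,"tz":12,"ax":0,"ay":0,"az":0},{"fingers":88,"tx":0,"ty":0,"tz":7,"ax":0,"ay":0,"az":0},{"fingers":88,"tx":0,"ty":0,"tz":0,"ax":0,"ay":0,"az":0},{"fingers":45,"tx":0,"ty":0,"tz":0,"ax":0,"ay":0,"az":0},{"fingers":45,"tx":0,"ty":0,"tz":0,"ax":0,"ay":0,"az":0},{"fingers":45,"tx":0,"ty":0,"tz":0,"ax":0,"ay":0,"az":0}]' 45
python3 -m jog '[{"fingers":45,"tx":0,"ty":0,"tz":0,"ax":0,"ay":0,"az":0},{"fingers":45,"tx":0,"ty":0,"tz":0,"ax":0,"ay":0,"az":0},{"fingers":45,"tx":0,"ty":0,"tz":0,"ax":0,"ay":0,"az":0},{"fingers":45,"tx":0,"ty":0,"tz":0,"ax":0,"ay":0,"az":0}]'
```

```text
t: 23.08
tool_pos: [0.5998, 0.3249, 0.0274]
tool_rot: [[-0.124, 0.992, 0.001], [0.992, 0.124, 0.001], [0.0, 0.001, -1.0]]
force: [-0.3, 0.6, -0.5]
gripper_width: 0.0704
finger_force: 0.0
t: 23.42
tool_pos: [0.5993, 0.3248, 0.0268]
tool_rot: [[-0.125, 0.992, 0.001], [0.992, 0.125, 0.0], [0.0, 0.001, -1.0]]
force: [0.6, 0.4, 1.6]
gripper_width: 0.0534
finger_force: 45.0
```

```bash
python3 -m jog '[{"fingers":45,"tx":0,"ty":0,"tz":-15,"ax":0,"ay":0,"az":0},{"fingers":45,"tx":0,"ty":0,"tz":-25,"ax":0,"ay":0,"az":0},{"fingers":45,"tx":0,"ty":0,"tz":-35,"ax":0,"ay":0,"az":0},{"fingers":45,"tx":0,"ty":0,"tz":-30,"ax":0,"ay":0,"az":6.4},{"fingers":45,"tx":0,"ty":0,"tz":0,"ax":0,"ay":0,"az":6.3},{"fingers":45,"tx":0,"ty":0,"tz":0,"ax":0,"ay":0,"az":0},{"fingers":45,"tx":0,"ty":0,"tz":0,"ax":0,"ay":0,"az":0},{"fingers":45,"tx":0,"ty":0,"tz":0,"ax":0,"ay":0,"az":0}]'
python3 - <<'E'
from h import *
st();go(*f2w(38,4),75,-5.5)
E
```

```text
t: 24.08
tool_pos: [0.598, 0.3242, 0.1303]
tool_rot: [[0.094, 0.996, -0.002], [0.996, -0.094, -0.001], [-0.001, -0.002, -1.0]]
force: [-0.3, -0.5, -1.0]
gripper_width: 0.0532
finger_force: 45.0
t 24.08 tcp [598.  324.2 130.3] yx -5.4 F [-0.3 -0.5 -1. ] w 53.2 ff 45.0
az 0.1 then tx -347.1 ty 19.1 tz 55.3
```

```bash
python3 -m jog '[{"fingers":45,"tx":-38.5,"ty":2.1,"tz":0,"ax":0,"ay":0,"az":0},{"fingers":45,"tx":-38.5,"ty":2.1,"tz":0,"ax":0,"ay":0,"az":0},{"fingers":45,"tx":-38.5,"ty":2.1,"tz":0,"ax":0,"ay":0,"az":0},{"fingers":45,"tx":-38.5,"ty":2.1,"tz":0,"ax":0,"ay":0,"az":0},{"fingers":45,"tx":-38.5,"ty":2.1,"tz":0,"ax":0,"ay":0,"az":0},{"fingers":45,"tx":-38.5,"ty":2.1,"tz":0,"ax":0,"ay":0,"az":0},{"fingers":45,"tx":-38.5,"ty":2.1,"tz":0,"ax":0,"ay":0,"az":0},{"fingers":45,"tx":-38.5,"ty":2.1,"tz":0,"ax":0,"ay":0,"az":0}]'>/dev/null
python3 -m jog '[{"fingers":45,"tx":-39,"ty":2.2,"tz":0,"ax":0,"ay":0,"az":0},{"fingers":45,"tx":0,"ty":0,"tz":0,"ax":0,"ay":0,"az":0},{"fingers":45,"tx":0,"ty":0,"tz":0,"ax":0,"ay":0,"az":0},{"fingers":45,"tx":0,"ty":0,"tz":0,"ax":0,"ay":0,"az":0},{"fingers":45,"tx":0,"ty":0,"tz":0,"ax":0,"ay":0,"az":0},{"fingers":45,"tx":0,"ty":0,"tz":0,"ax":0,"ay":0,"az":0}]'>/dev/null
python3 - <<'E'
from h import *
st();go(*f2w(38,4),75,-5.5); zt=(env.observe()["tool_pos"][2]*1000-16.8)/1000
for n in ("top","scene"):
    c=read_camera(n); im=c["image"]
    i=im.astype(int); m=(i.max(2)-i.min(2)<40)&(i.min(2)>130)
    q=px(c,[*(f2w(10,60)/1000),zt])[0]
    try: print(n,blob(c,m,q,zt,5))
    except Exception as e: print(e)
    q=px(c,[*(f2w(40,0)/1000),.06])[0].astype(int)
    cr=im[q[1]-50:q[1]+50,q[0]-66:q[0]+66,::-1]; cv2.imwrite(f"pics/h_{n}.png",cv2.resize(cr,(400,300),interpolation=cv2.INTER_CUBIC))
cv2.imwrite("pics/h5.png",np.hstack([cv2.imread("pics/h_top.png"),cv2.imread("pics/h_scene.png")]))
E
```

```text
t 25.25 tcp [584.2 -21.  130.9] yx -5.42 F [ 0.3 -0.2 -0.8] w 53.3 ff 45.0
az 0.1 then tx -2.2 ty -0.3 tz 55.9
top [548.7  -2.  133.1  25.9  87.1]
scene [509.4  32.2 312.9 235.   84.5]
```

View pics/h5.png

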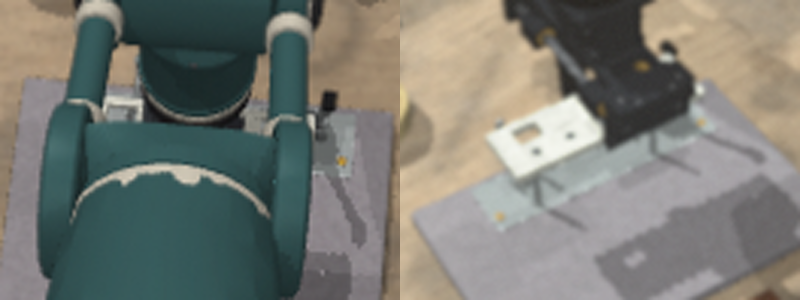

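Template A hangs level over the posts in the right-hand view, with its left slot at (525,133). Lowering and watching the force.

```bash
python3 -m jog '[{"fingers":45,"tx":-1.5,"ty":0,"tz":16,"ax":0,"ay":0,"az":0},{"fingers":45,"tx":0,"ty":0,"tz":16,"ax":0,"ay":0,"az":0},{"fingers":45,"tx":0,"ty":0,"tz":10,"ax":0,"ay":0,"az":0},{"fingers":45,"tx":0,"ty":0,"tz":7,"ax":0,"ay":0,"az":0},{"fingers":45,"tx":0,"ty":0,"tz":3,"ax":0,"ay":0,"az":0},{"fingers":45,"tx":0,"ty":0,"tz":0,"ax":0,"ay":0,"az":0},{"fingers":45,"tx":0,"ty":0,"tz":0,"ax":0,"ay":0,"az":0}]'
python3 - <<'E'
from h import *
st(); z=env.observe()["tool_pos"][2]*1000; zt=(z-16.8)/1000
c=read_camera("scene"); im=c["image"]
q=px(c,[*(f2w(45,55)/1000),zt])[0].astype(int); print(q)
cv2.imwrite("pics/h6.png",cv2.resize(im[q[1]-35:q[1]+35,q[0]-45:q[0]+45,::-1],(720,560),interpolation=cv2.INTER_CUBIC))
E
```

```text
t: 25.93
tool_pos: [0.5847, -0.0238, 0.0798]
tool_rot: [[0.096, 0.995, 0.0], [0.995, -0.096, -0.0], [0.0, 0.0, -1.0]]
force: [1.0, -0.7, -0.4]
gripper_width: 0.0532
finger_force: 45.0
t 25.93 tcp [584.7 -23.8  79.8] yx -5.53 F [ 1.  -0.7 -0.4] w 53.2 ff 45.0
[234 181]
```

View pics/h6.png

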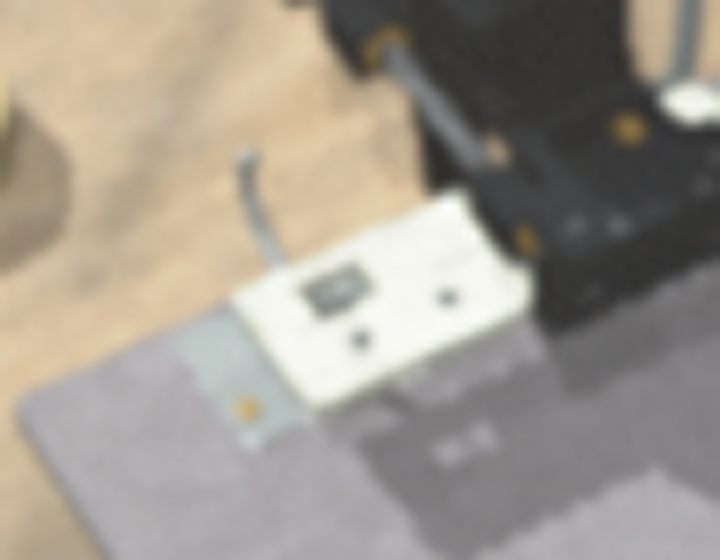

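The post tip shows inside the slot at (340,290), with no contact force. Seating the template.

```bash
python3 -m jog '[{"fingers":45,"tx":0,"ty":0,"tz":14,"ax":0,"ay":0,"az":0},{"fingers":45,"tx":0,"ty":0,"tz":12,"ax":0,"ay":0,"az":0},{"fingers":45,"tx":0,"ty":0,"tz":6,"ax":0,"ay":0,"az":0},{"fingers":45,"tx":0,"ty":0,"tz":3,"ax":0,"ay":0,"az":0},{"fingers":45,"tx":0,"ty":0,"tz":0,"ax":0,"ay":0,"az":0},{"fingers":45,"tx":0,"ty":0,"tz":0,"ax":0,"ay":0,"az":0}]'
python3 -m jog '[{"fingers":72,"tx":0,"ty":0,"tz":0,"ax":0,"ay":0,"az":0},{"fingers":72,"tx":0,"ty":0,"tz":0,"ax":0,"ay":0,"az":0},{"fingers":72,"tx":0,"ty":0,"tz":0,"ax":0,"ay":0,"az":0},{"fingers":72,"tx":0,"ty":0,"tz":-10,"ax":0,"ay":0,"az":0},{"fingers":72,"tx":0,"ty":0,"tz":-25,"ax":0,"ay":0,"az":0},{"fingers":72,"tx":0,"ty":0,"tz":-40,"ax":0,"ay":0,"az":0},{"fingers":88,"tx":0,"ty":0,"tz":-40,"ax":0,"ay":0,"az":0},{"fingers":88,"tx":0,"ty":0,"tz":-20,"ax":0,"ay":0,"az":0}]'
python3 - <<'E'
from h import *
st();go(457,-345,120,-15.2)
E
```

```text
t: 26.48
tool_pos: [0.5843, -0.024, 0.0444]
tool_rot: [[0.097, 0.995, -0.0], [0.995, -0.097, 0.0], [0.0, -0.0, -1.0]]
force: [-0.0, 0.1, -0.9]
gripper_width: 0.0532
finger_force: 45.0
t: 27.15
tool_pos: [0.5868, -0.0241, 0.1859]
tool_rot: [[0.097, 0.995, 0.008], [0.995, -0.097, -0.001], [0.0, 0.008, -1.0]]
force: [0.6, 0.6, 1.8]
gripper_width: 0.0833
finger_force: 0.0
t 27.15 tcp [586.8 -24.1 185.9] yx -5.55 F [0.6 0.6 1.8] w 83.3 ff 0.0
az 9.6 then tx -343.7 ty -41.1 tz 65.9
```

```bash
python3 -m jog '[{"fingers":88,"tx":0,"ty":0,"tz":0,"ax":0,"ay":0,"az":4.8},{"fingers":88,"tx":0,"ty":0,"tz":0,"ax":0,"ay":0,"az":4.8},{"fingers":88,"tx":-38.2,"ty":-4.6,"tz":0,"ax":0,"ay":0,"az":0},{"fingers":88,"tx":-38.2,"ty":-4.6,"tz":0,"ax":0,"ay":0,"az":0},{"fingers":88,"tx":-38.2,"ty":-4.6,"tz":0,"ax":0,"ay":0,"az":0},{"fingers":88,"tx":-38.2,"ty":-4.6,"tz":0,"ax":0,"ay":0,"az":0},{"fingers":88,"tx":-38.2,"ty":-4.6,"tz":0,"ax":0,"ay":0,"az":0},{"fingers":88,"tx":-38.2,"ty":-4.6,"tz":0,"ax":0,"ay":0,"az":0}]'>/dev/null
python3 -m jog '[{"fingers":88,"tx":-38.2,"ty":-4.6,"tz":10,"ax":0,"ay":0,"az":0},{"fingers":88,"tx":-38.2,"ty":-4.6,"tz":10,"ax":0,"ay":0,"az":0},{"fingers":88,"tx":-38.2,"ty":-4.6,"tz":15,"ax":0,"ay":0,"az":0},{"fingers":88,"tx":0,"ty":0,"tz":25,"ax":0,"ay":0,"az":0},{"fingers":88,"tx":0,"ty":0,"tz":20,"ax":0,"ay":0,"az":0},{"fingers":88,"tx":0,"ty":0,"tz":0,"ax":0,"ay":0,"az":0},{"fingers":88,"tx":0,"ty":0,"tz":0,"ax":0,"ay":0,"az":0},{"fingers":88,"tx":0,"ty":0,"tz":0,"ax":0,"ay":0,"az":0}]'>/dev/null
python3 - <<'E'
from h import *
st(); go(456.5,-345.2,27,-15.2); ims=[]
for n,sB,sA in (("scene",(610,255),(0,60)),("top",(590,330),(0,60))):
    c=read_camera(n); im=c["image"]; i=im.astype(int); m=(i.max(2)-i.min(2)<26)&(i.min(2)>120)
    try: print(n,"B",blob(c,m,np.array(sB)/1.5625,.01))
    except Exception as e: print(e)
    q=px(c,[*(f2w(39,0)/1000),.025])[0].astype(int); ims.append(cv2.resize(im[q[1]-45:q[1]+45,q[0]-60:q[0]+60,::-1],(400,300),interpolation=cv2.INTER_CUBIC))
    c0=px(c,[.457,-.345,.01])[0].astype(int); ims.append(cv2.resize(im[c0[1]-45:c0[1]+45,c0[0]-60:c0[0]+60,::-1],(400,300),interpolation=cv2.INTER_CUBIC))
cv2.imwrite("pics/h7.png",np.vstack([np.hstack(ims[:2]),np.hstack(ims[2:])]))
E
```

```text
t 28.48 tcp [ 455.3 -345.2  101. ] yx -15.12 F [-1.   0.7  0.2] w 88.2 ff 0.0
az 0.1 then tx 0.3 ty 1.1 tz 74.0
scene B [ 457.3 -334.8  170.8   61.1   75.2]
top B [ 466.3 -307.4   99.8   53.9   74.7]
```

View pics/h7.png

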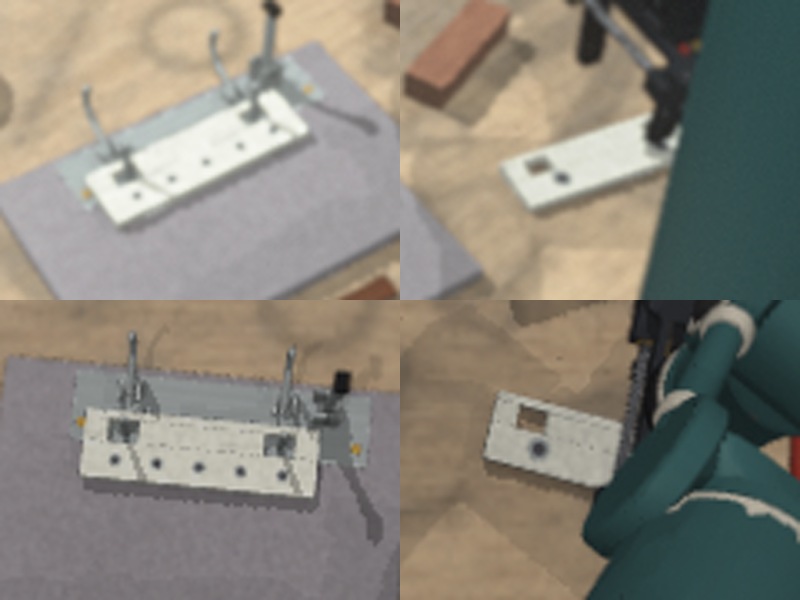

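Template A is seated flat with both posts through its slots, at (122,165) and (252,108). Template B hasn't moved. Gripping B.

```bash
python3 -m jog '[{"fingers":88,"tx":0,"ty":1,"tz":25,"ax":0,"ay":0,"az":0},{"fingers":88,"tx":0,"ty":0,"tz":25,"ax":0,"ay":0,"az":0},{"fingers":88,"tx":0,"ty":0,"tz":14,"ax":0,"ay":0,"az":0},{"fingers":88,"tx":0,"ty":0,"tz":8,"ax":0,"ay":0,"az":0},{"fingers":88,"tx":0,"ty":0,"tz":0,"ax":0,"ay":0,"az":0},{"fingers":45,"tx":0,"ty":0,"tz":0,"ax":0,"ay":0,"az":0},{"fingers":45,"tx":0,"ty":0,"tz":0,"ax":0,"ay":0,"az":0},{"fingers":45,"tx":0,"ty":0,"tz":0,"ax":0,"ay":0,"az":0}]' 45
python3 -m jog '[{"fingers":45,"tx":0,"ty":0,"tz":0,"ax":0,"ay":0,"az":0},{"fingers":45,"tx":0,"ty":0,"tz":0,"ax":0,"ay":0,"az":0},{"fingers":45,"tx":0,"ty":0,"tz":0,"ax":0,"ay":0,"az":0},{"fingers":45,"tx":0,"ty":0,"tz":0,"ax":0,"ay":0,"az":0},{"fingers":45,"tx":0,"ty":0,"tz":0,"ax":0,"ay":0,"az":0}]'
```

```text
t: 29.25
tool_pos: [0.4566, -0.3461, 0.0291]
tool_rot: [[0.261, 0.965, 0.002], [0.965, -0.261, -0.002], [-0.001, 0.003, -1.0]]
force: [0.7, -0.2, -0.3]
gripper_width: 0.0701
finger_force: 0.0
t: 29.67
tool_pos: [0.4559, -0.3456, 0.0282]
tool_rot: [[0.261, 0.965, 0.001], [0.965, -0.261, -0.001], [-0.0, 0.001, -1.0]]
force: [-1.2, 0.9, 5.0]
gripper_width: 0.0531
finger_force: 45.0
```

```bash
python3 -m jog '[{"fingers":45,"tx":0,"ty":0,"tz":-15,"ax":0,"ay":0,"az":0},{"fingers":45,"tx":0,"ty":0,"tz":-30,"ax":0,"ay":0,"az":0},{"fingers":45,"tx":0,"ty":0,"tz":-40,"ax":0,"ay":0,"az":0},{"fingers":45,"tx":0,"ty":0,"tz":-30,"ax":0,"ay":0,"az":-4.9},{"fingers":45,"tx":0,"ty":0,"tz":0,"ax":0,"ay":0,"az":-4.8},{"fingers":45,"tx":0,"ty":0,"tz":0,"ax":0,"ay":0,"az":0},{"fingers":45,"tx":0,"ty":0,"tz":0,"ax":0,"ay":0,"az":0},{"fingers":45,"tx":0,"ty":0,"tz":0,"ax":0,"ay":0,"az":0}]'
python3 - <<'E'
from h import *
st();go(*f2w(38,3),82,-5.5)
E
```

```text
t: 30.33
tool_pos: [0.4543, -0.3443, 0.1406]
tool_rot: [[0.097, 0.995, -0.003], [0.995, -0.097, 0.002], [0.002, -0.003, -1.0]]
force: [-0.2, 1.2, -1.7]
gripper_width: 0.0526
finger_force: 45.0
t 30.33 tcp [ 454.3 -344.3  140.6] yx -5.57 F [-0.2  1.2 -1.7] w 52.6 ff 45.0
az -0.1 then tx 331.1 ty 98.0 tz 58.6
```

```bash
python3 -m jog '[{"fingers":45,"tx":36.8,"ty":10.9,"tz":0,"ax":0,"ay":0,"az":0},{"fingers":45,"tx":36.8,"ty":10.9,"tz":0,"ax":0,"ay":0,"az":0},{"fingers":45,"tx":36.8,"ty":10.9,"tz":0,"ax":0,"ay":0,"az":0},{"fingers":45,"tx":36.8,"ty":10.9,"tz":0,"ax":0,"ay":0,"az":0},{"fingers":45,"tx":36.8,"ty":10.9,"tz":0,"ax":0,"ay":0,"az":0},{"fingers":45,"tx":36.8,"ty":10.9,"tz":0,"ax":0,"ay":0,"az":0},{"fingers":45,"tx":36.8,"ty":10.9,"tz":0,"ax":0,"ay":0,"az":0},{"fingers":45,"tx":36.8,"ty":10.9,"tz":0,"ax":0,"ay":0,"az":0}]'>/dev/null
python3 -m jog '[{"fingers":45,"tx":36.8,"ty":10.9,"tz":0,"ax":0,"ay":0,"az":0},{"fingers":45,"tx":0,"ty":0,"tz":0,"ax":0,"ay":0,"az":0},{"fingers":45,"tx":0,"ty":0,"tz":0,"ax":0,"ay":0,"az":0},{"fingers":45,"tx":0,"ty":0,"tz":0,"ax":0,"ay":0,"az":0},{"fingers":45,"tx":0,"ty":0,"tz":0,"ax":0,"ay":0,"az":0}]'>/dev/null
python3 - <<'E'
from h import *
st();go(*f2w(38,3),82,-5.5)
E
```

```text
t 31.42 tcp [583.4 -25.8 141.2] yx -5.53 F [-0.9  0.6 -1. ] w 53.1 ff 45.0
az -0.0 then tx 1.7 ty 0.0 tz 59.2
```

```bash
python3 -m jog '[{"fingers":45,"tx":1.5,"ty":0,"tz":18,"ax":0,"ay":0,"az":0},{"fingers":45,"tx":0,"ty":0,"tz":18,"ax":0,"ay":0,"az":0},{"fingers":45,"tx":0,"ty":0,"tz":12,"ax":0,"ay":0,"az":0},{"fingers":45,"tx":0,"ty":0,"tz":7,"ax":0,"ay":0,"az":0},{"fingers":45,"tx":0,"ty":0,"tz":4,"ax":0,"ay":0,"az":0},{"fingers":45,"tx":0,"ty":0,"tz":0,"ax":0,"ay":0,"az":0},{"fingers":45,"tx":0,"ty":0,"tz":0,"ax":0,"ay":0,"az":0},{"fingers":45,"tx":0,"ty":0,"tz":0,"ax":0,"ay":0,"az":0}]'
python3 - <<'E'
from h import *
st(); go(*f2w(38,3),54.5,-5.5); zt=(env.observe()["tool_pos"][2]*1000-18.2)/1000
c=read_camera("scene"); i=c["image"].astype(int)
q=px(c,[*(f2w(49,63)/1000),zt])[0]
v,u=np.mgrid[0:384,0:512]; m=(i.max(2)<170)&(np.hypot(u-q[0],v-q[1])<9); print("slot px",q,u[m].mean(),v[m].mean(),m.sum())
L=on(c,[[u[m].mean(),v[m].mean()]],zt)[0]*1000; print("slot file",w2f(*L[:2]))
E
```

```text
t: 32.08
tool_pos: [0.5855, -0.0236, 0.0844]
tool_rot: [[0.095, 0.995, 0.002], [0.995, -0.095, -0.0], [0.0, 0.002, -1.0]]
force: [0.0, -0.7, -0.9]
gripper_width: 0.053
finger_force: 45.0
t 32.08 tcp [585.5 -23.6  84.4] yx -5.47 F [ 0.  -0.7 -0.9] w 53.0 ff 45.0
az 0.0 then tx -0.7 ty -1.8 tz 29.9
slot px [230.83074159 181.09487874] 232.04545454545453 182.5 22
slot file [43.17748313 62.70595147]
```

```bash
python3 -m jog '[{"fingers":45,"tx":0,"ty":-1,"tz":12,"ax":0,"ay":0,"az":0},{"fingers":45,"tx":0,"ty":0,"tz":10,"ax":0,"ay":0,"az":0},{"fingers":45,"tx":0,"ty":0,"tz":5,"ax":0,"ay":0,"az":0},{"fingers":45,"tx":0,"ty":0,"tz":2,"ax":0,"ay":0,"az":0},{"fingers":45,"tx":0,"ty":0,"tz":0,"ax":0,"ay":0,"az":0},{"fingers":45,"tx":0,"ty":0,"tz":0,"ax":0,"ay":0,"az":0}]'
python3 -m jog '[{"fingers":72,"tx":0,"ty":0,"tz":0,"ax":0,"ay":0,"az":0},{"fingers":72,"tx":0,"ty":0,"tz":0,"ax":0,"ay":0,"az":0},{"fingers":72,"tx":0,"ty":0,"tz":0,"ax":0,"ay":0,"az":0},{"fingers":72,"tx":0,"ty":0,"tz":-10,"ax":0,"ay":0,"az":0},{"fingers":72,"tx":0,"ty":0,"tz":-25,"ax":0,"ay":0,"az":0},{"fingers":50,"tx":0,"ty":0,"tz":-40,"ax":0,"ay":0,"az":0},{"fingers":34,"tx":0,"ty":0,"tz":-40,"ax":0,"ay":0,"az":0},{"fingers":34,"tx":0,"ty":0,"tz":0,"ax":0,"ay":0,"az":0}]'
python3 -m jog '[{"fingers":34,"tx":-40,"ty":0,"tz":0,"ax":0,"ay":0,"az":0},{"fingers":34,"tx":-40,"ty":0,"tz":0,"ax":0,"ay":0,"az":0},{"fingers":34,"tx":-40,"ty":0,"tz":0,"ax":0,"ay":0,"az":0},{"fingers":34,"tx":-40,"ty":0,"tz":0,"ax":0,"ay":0,"az":0},{"fingers":34,"tx":-40,"ty":0,"tz":0,"ax":0,"ay":0,"az":0},{"fingers":34,"tx":0,"ty":0,"tz":0,"ax":0,"ay":0,"az":0},{"fingers":34,"tx":0,"ty":0,"tz":0,"ax":0,"ay":0,"az":0},{"fingers":34,"tx":0,"ty":0,"tz":0,"ax":0,"ay":0,"az":0}]'
python3 - <<'E'
from h import *
st(); ims=[]; go(*f2w(82,-95),118,-5.5)
for n in ("scene","top"):
    c=read_camera(n); im=c["image"]
    q=px(c,[*(f2w(39,-20)/1000),.04])[0].astype(int); ims.append(cv2.resize(im[q[1]-45:q[1]+45,q[0]-60:q[0]+60,::-1],(400,300),interpolation=cv2.INTER_CUBIC))
    v,u=np.mgrid[0:384,0:512]; o,d=ray(c,np.c_[u.ravel(),v.ravel()].astype(float)); P=(o+d*c["range_z"].ravel()[:,None]).reshape(384,512,3)*1000
    i=im.astype(int); m=(i.min(2)>125)&(P[...,2]>25)&(P[...,2]<70)&(np.abs(P[...,0]-585)<60)&(np.abs(P[...,1]+25)<110)
    q=P[m]; A=np.c_[q[:,:2]-[585,-25],np.ones(len(q))]; co=np.linalg.lstsq(A,q[:,2],rcond=None)[0]; print(n,m.sum(),"plane slope,height",np.round(co,3))
    k=px(c,[*(f2w(30,30)/1000),.035])[0]; r=blob(c,(i.max(2)-i.min(2)<30)&(i.min(2)>130),k,.035); print(r,w2f(*r[:2]))
cv2.imwrite("pics/h8.png",np.hstack(ims))
E
```

```text
t: 32.63
tool_pos: [0.5834, -0.0232, 0.0539]
tool_rot: [[0.095, 0.995, -0.001], [0.995, -0.095, 0.0], [0.0, -0.001, -1.0]]
force: [-0.1, -1.0, -0.6]
gripper_width: 0.0528
finger_force: 45.0
t: 33.3
tool_pos: [0.5895, -0.0238, 0.1798]
tool_rot: [[0.095, 0.995, 0.016], [0.995, -0.095, -0.001], [0.0, 0.016, -1.0]]
force: [2.5, 0.8, 1.3]
gripper_width: 0.0539
finger_force: 0.0
t: 33.97
tool_pos: [0.5647, -0.2224, 0.1699]
tool_rot: [[0.096, 0.995, 0.0], [0.995, -0.096, 0.0], [0.0, 0.0, -1.0]]
force: [-0.2, 0.2, 0.8]
gripper_width: 0.0339
finger_force: 0.0
t 33.97 tcp [ 564.7 -222.4  169.9] yx -5.52 F [-0.2  0.2  0.8] w 33.9 ff 0.0
az -0.0 then tx 101.1 ty 43.8 tz 51.9
scene 1194 plane slope,height [ 2.8000e-02 -1.3000e-02  3.4722e+01]
[559.2 -11.6 315.3 258.9  85.5] [12.49636346 13.15830157]
top 1348 plane slope,height [-1.6000e-02 -3.0000e-03  3.5029e+01]
[547.8  -9.2 284.  210.1  84.4] [ 0.918817   14.45461087]
```

View pics/h8.png

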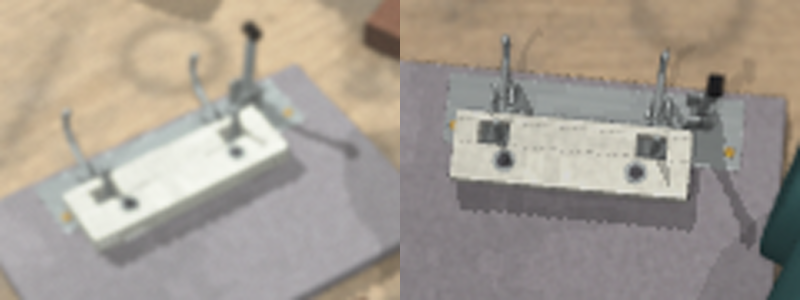

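Both templates are stacked flat, with the top face measured at 35 mm and both posts through the slots. Now closing the lever by pinching its tip and following the arc down.

```bash
python3 -m jog '[{"fingers":34,"tx":35,"ty":15,"tz":0,"ax":0,"ay":0,"az":0},{"fingers":34,"tx":34,"ty":15,"tz":0,"ax":0,"ay":0,"az":0},{"fingers":34,"tx":34,"ty":14,"tz":0,"ax":0,"ay":0,"az":0},{"fingers":34,"tx":0,"ty":0,"tz":0,"ax":0,"ay":0,"az":0},{"fingers":34,"tx":0,"ty":0,"tz":0,"ax":0,"ay":0,"az":0},{"fingers":34,"tx":0,"ty":0,"tz":0,"ax":0,"ay":0,"az":0},{"fingers":34,"tx":0,"ty":0,"tz":0,"ax":0,"ay":0,"az":0}]'
python3 - <<'E'
from h import *
st(); go(618.2,-123.5,117.5,-5.5)
E
```

```text
t: 34.65
tool_pos: [0.6178, -0.124, 0.1694]
tool_rot: [[0.094, 0.996, -0.001], [0.996, -0.094, -0.0], [-0.0, -0.001, -1.0]]
force: [-0.4, -0.7, -0.3]
gripper_width: 0.0339
finger_force: 0.0
t 34.65 tcp [ 617.8 -124.   169.4] yx -5.42 F [-0.4 -0.7 -0.3] w 33.9 ff 0.0
az 0.1 then tx 0.5 ty 0.4 tz 51.9
```

```bash
python3 -m jog '[{"fingers":34,"tx":0,"ty":0,"tz":20,"ax":0,"ay":0,"az":0},{"fingers":34,"tx":0,"ty":0,"tz":18,"ax":0,"ay":0,"az":0},{"fingers":34,"tx":0,"ty":0,"tz":10,"ax":0,"ay":0,"az":0},{"fingers":34,"tx":0,"ty":0,"tz":4,"ax":0,"ay":0,"az":0},{"fingers":34,"tx":0,"ty":0,"tz":0,"ax":0,"ay":0,"az":0},{"fingers":10,"tx":0,"ty":0,"tz":0,"ax":0,"ay":0,"az":0},{"fingers":10,"tx":0,"ty":0,"tz":0,"ax":0,"ay":0,"az":0},{"fingers":10,"tx":0,"ty":0,"tz":0,"ax":0,"ay":0,"az":0}]' 25
python3 -m jog '[{"fingers":10,"tx":0,"ty":0,"tz":0,"ax":0,"ay":0,"az":0},{"fingers":10,"tx":0,"ty":0,"tz":0,"ax":0,"ay":0,"az":0}]'
```

```text
t: 35.32
tool_pos: [0.6185, -0.1244, 0.1187]
tool_rot: [[0.095, 0.995, 0.0], [0.995, -0.095, -0.0], [-0.0, 0.0, -1.0]]
force: [-10.1, -0.5, 6.6]
gripper_width: 0.0164
finger_force: 5.2
t: 35.48
tool_pos: [0.6182, -0.1243, 0.1187]
tool_rot: [[0.095, 0.995, -0.0], [0.995, -0.095, -0.001], [-0.001, -0.0, -1.0]]
force: [-3.6, -0.5, 6.6]
gripper_width: 0.0155
finger_force: 25.0
```

```bash
python3 -m jog '[{"fingers":10,"tx":-7.9,"ty":0,"tz":1,"ax":0,"ay":0,"az":0},{"fingers":10,"tx":-7.7,"ty":0,"tz":2.1,"ax":0,"ay":0,"az":0},{"fingers":10,"tx":-7.4,"ty":0,"tz":3,"ax":0,"ay":0,"az":0},{"fingers":10,"tx":-7,"ty":0,"tz":3.9,"ax":0,"ay":0,"az":0},{"fingers":10,"tx":-6.5,"ty":0,"tz":4.7,"ax":0,"ay":0,"az":0},{"fingers":10,"tx":-5.8,"ty":0,"tz":5.5,"ax":0,"ay":0,"az":0},{"fingers":10,"tx":0,"ty":0,"tz":0,"ax":0,"ay":0,"az":0}]'
python3 -m jog '[{"fingers":10,"tx":-5.1,"ty":0,"tz":6.2,"ax":0,"ay":0,"az":0},{"fingers":10,"tx":-4.2,"ty":0,"tz":6.7,"ax":0,"ay":0,"az":0},{"fingers":10,"tx":-3.3,"ty":0,"tz":7.3,"ax":0,"ay":0,"az":0},{"fingers":10,"tx":-2.5,"ty":0,"tz":7.6,"ax":0,"ay":0,"az":0},{"fingers":10,"tx":-1.5,"ty":0,"tz":7.8,"ax":0,"ay":0,"az":0},{"fingers":10,"tx":-0.5,"ty":0,"tz":8,"ax":0,"ay":0,"az":0},{"fingers":10,"tx":0,"ty":0,"tz":0,"ax":0,"ay":0,"az":0},{"fingers":10,"tx":0,"ty":0,"tz":0,"ax":0,"ay":0,"az":0}]'
```

```text
t: 36.07
tool_pos: [0.6139, -0.1675, 0.0978]
tool_rot: [[0.095, 0.995, -0.0], [0.995, -0.095, -0.001], [-0.001, -0.0, -1.0]]
force: [-4.3, -3.8, 3.3]
gripper_width: 0.0157
finger_force: 25.0
t: 36.73
tool_pos: [0.6121, -0.185, 0.0534]
tool_rot: [[0.095, 0.996, -0.001], [0.996, -0.095, -0.002], [-0.003, -0.001, -1.0]]
force: [-2.9, -6.7, -0.2]
gripper_width: 0.0155
finger_force: 25.0
```

Now I'll open the jaws, rise, close the fingers and press the tip down from above to make sure it's fully home.

```bash
python3 -m jog '[{"fingers":10,"tx":0,"ty":0,"tz":2,"ax":0,"ay":0,"az":0},{"fingers":10,"tx":0,"ty":0,"tz":2,"ax":0,"ay":0,"az":0},{"fingers":10,"tx":0,"ty":0,"tz":0,"ax":0,"ay":0,"az":0},{"fingers":40,"tx":0,"ty":0,"tz":-3,"ax":0,"ay":0,"az":0},{"fingers":40,"tx":0,"ty":0,"tz":0,"ax":0,"ay":0,"az":0},{"fingers":40,"tx":0,"ty":0,"tz":0,"ax":0,"ay":0,"az":0},{"fingers":40,"tx":0,"ty":0,"tz":0,"ax":0,"ay":0,"az":0},{"fingers":40,"tx":0,"ty":0,"tz":-25,"ax":0,"ay":0,"az":0}]'
python3 -m jog '[{"fingers":0,"tx":0,"ty":0,"tz":-10,"ax":0,"ay":0,"az":0},{"fingers":0,"tx":0,"ty":0,"tz":0,"ax":0,"ay":0,"az":0},{"fingers":0,"tx":0,"ty":0,"tz":0,"ax":0,"ay":0,"az":0},{"fingers":0,"tx":0,"ty":0,"tz":0,"ax":0,"ay":0,"az":0},{"fingers":0,"tx":0,"ty":0,"tz":0,"ax":0,"ay":0,"az":0},{"fingers":0,"tx":0,"ty":0,"tz":0,"ax":0,"ay":0,"az":0},{"fingers":0,"tx":0,"ty":0,"tz":0,"ax":0,"ay":0,"az":0}]' 20
python3 - <<'E'
from h import *
st(); go(612,-185.3,68,-5.5)
E
```

```text
t: 37.4
tool_pos: [0.609, -0.1816, 0.0727]
tool_rot: [[0.095, 0.995, -0.009], [0.996, -0.095, 0.003], [0.002, -0.009, -1.0]]
force: [-0.2, -0.3, -0.5]
gripper_width: 0.0399
finger_force: 0.0
t: 37.98
tool_pos: [0.6121, -0.183, 0.0867]
tool_rot: [[0.095, 0.995, -0.001], [0.995, -0.095, 0.0], [0.0, -0.001, -1.0]]
force: [0.1, -0.1, 0.2]
gripper_width: 0.0005
finger_force: 0.0
t 37.98 tcp [ 612.1 -183.    86.7] yx -5.45 F [ 0.1 -0.1  0.2] w 0.5 ff 0.0
az 0.0 then tx -2.3 ty 0.1 tz 18.7
```

```bash
python3 -m jog '[{"fingers":0,"tx":-2,"ty":0,"tz":8,"ax":0,"ay":0,"az":0},{"fingers":0,"tx":0,"ty":0,"tz":8,"ax":0,"ay":0,"az":0},{"fingers":0,"tx":0,"ty":0,"tz":0,"ax":0,"ay":0,"az":0},{"fingers":0,"tx":0,"ty":0,"tz":0,"ax":0,"ay":0,"az":0}]'
python3 -m jog '[{"fingers":0,"tx":0,"ty":0,"tz":2,"ax":0,"ay":0,"az":0},{"fingers":0,"tx":0,"ty":0,"tz":2,"ax":0,"ay":0,"az":0},{"fingers":0,"tx":0,"ty":0,"tz":0,"ax":0,"ay":0,"az":0},{"fingers":0,"tx":0,"ty":0,"tz":0,"ax":0,"ay":0,"az":0}]'
```

```text
t: 38.32
tool_pos: [0.6114, -0.1849, 0.0701]
tool_rot: [[0.095, 0.995, -0.003], [0.995, -0.095, 0.001], [0.001, -0.003, -1.0]]
force: [0.2, -0.3, 0.0]
gripper_width: 0.0005
finger_force: 0.0
t: 38.65
tool_pos: [0.6128, -0.1853, 0.0682]
tool_rot: [[0.095, 0.995, 0.001], [0.995, -0.095, -0.0], [-0.0, 0.001, -1.0]]
force: [-1.5, 0.0, 3.0]
gripper_width: 0.0003
finger_force: 1.3
```

```bash
python3 -m jog '[{"fingers":0,"tx":0,"ty":0,"tz":1.5,"ax":0,"ay":0,"az":0},{"fingers":0,"tx":0,"ty":0,"tz":1.5,"ax":0,"ay":0,"az":0},{"fingers":0,"tx":0,"ty":0,"tz":0,"ax":0,"ay":0,"az":0},{"fingers":0,"tx":0,"ty":0,"tz":0,"ax":0,"ay":0,"az":0}]'
python3 -m jog '[{"fingers":0,"tx":0,"ty":0,"tz":1.5,"ax":0,"ay":0,"az":0},{"fingers":0,"tx":0,"ty":0,"tz":0,"ax":0,"ay":0,"az":0},{"fingers":0,"tx":0,"ty":0,"tz":0,"ax":0,"ay":0,"az":0}]'
```

```text
t: 38.98
tool_pos: [0.613, -0.1853, 0.0676]
tool_rot: [[0.095, 0.995, 0.001], [0.995, -0.095, -0.0], [-0.0, 0.001, -1.0]]
force: [-5.6, 1.8, 15.1]
gripper_width: 0.0004
finger_force: 7.7
t: 39.23
tool_pos: [0.6131, -0.1854, 0.0673]
tool_rot: [[0.095, 0.995, 0.001], [0.995, -0.095, -0.0], [-0.0, 0.001, -1.0]]
force: [-8.3, 3.1, 22.2]
gripper_width: 0.0003
finger_force: 10.8
```

The lever is against its stop: 22 N with the tip at 43 mm. Retreating for a final look.

```bash
python3 -m jog '[{"fingers":0,"tx":0,"ty":0,"tz":-10,"ax":0,"ay":0,"az":0},{"fingers":0,"tx":0,"ty":0,"tz":-35,"ax":0,"ay":0,"az":0},{"fingers":0,"tx":0,"ty":0,"tz":-40,"ax":0,"ay":0,"az":0},{"fingers":0,"tx":-38,"ty":0,"tz":-15,"ax":0,"ay":0,"az":0},{"fingers":0,"tx":-38,"ty":0,"tz":-15,"ax":0,"ay":0,"az":0},{"fingers":0,"tx":-38,"ty":0,"tz":0,"ax":0,"ay":0,"az":0},{"fingers":0,"tx":-38,"ty":0,"tz":0,"ax":0,"ay":0,"az":0},{"fingers":0,"tx":0,"ty":0,"tz":0,"ax":0,"ay":0,"az":0}]'
python3 - <<'E'
from h import *
ims=[cv2.resize(read_camera(n)["image"][:,:,::-1][s],(400,400),interpolation=cv2.INTER_CUBIC) for n,s in (("scene",np.s_[110:270,160:320]),("top",np.s_[115:275,200:360]))]
cv2.imwrite("pics/f9.png",np.hstack(ims))
E
```

```text
t: 39.9
tool_pos: [0.5974, -0.3432, 0.1791]
tool_rot: [[0.099, 0.995, 0.002], [0.995, -0.099, -0.005], [-0.004, 0.002, -1.0]]
force: [-0.4, 0.0, 0.2]
gripper_width: 0.0005
finger_force: 0.0
```

View pics/f9.png

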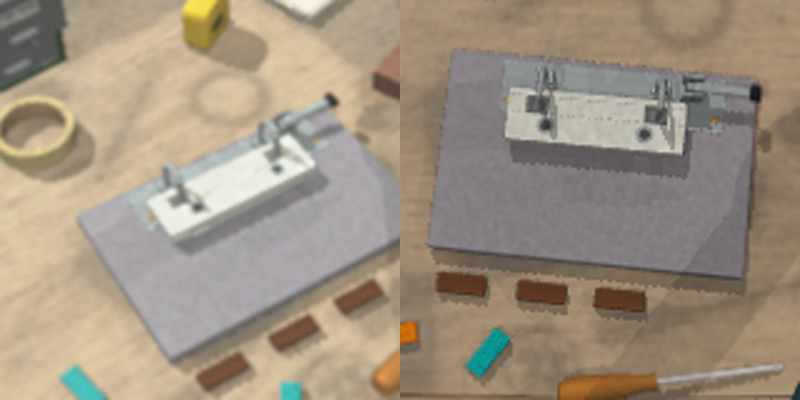

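The lever is down with its tip at (757,92), the arches are closed on the posts, the templates lie flat, and all three chips are on the bench. Handing the job in.

```bash
python3 -c "
from bench import env
print(env.sign_off())"
```

```text
the job is handed in; nothing more can be done
None
```

The job is handed in at about 40 s of the 208 s limit: three chips wiped onto the bench, the block set back down flat, both templates (A and B) lying over the posts, and the lever pressed to its stop with the rings closed.

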